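Load the flow-cell rebuild kit into its tray

TASK

Pack the kit for rebuilding the flow cell into the tray behind the pumps, each part home in the block made for it: the thread tape roll flat in the wide round recess, the glass vial upright in the small round bore, the pinch clamp upright in the rectangular pocket. In the nest of steel pins lay the black graphite plate first and the white frame squarely on top of it, both flat between the pins. Let go of everything and leave it at rest.

Things in the scene. Friction and masses are not known exactly. Their poses are not given: they have to be found in the camera images.
- graphite_plate: Bare bipolar plate: flat black graphite rectangle, 78 x 60 x 9 mm (its x by y by z), 90 g, with a small hole at each corner, lying flat on the blue bench liner on the robot's right (liner top 2 mm above the worktop). Origin: centre of its underside. Grip it across the 60 mm width (along its y).
- ptfe_frame: Cell frame: flat white PTFE rectangle with a rectangular window, 80 x 62 x 8 mm (its x by y by z), window 52 x 34 mm, 40 g, lying flat on the blue bench liner on the robot's right (liner top 2 mm above the worktop). Origin: centre of its underside (in the middle of the open window). Grip it across the 62 mm width (along its y).
- tape_roll: Roll of white PTFE thread tape on a blue core, lying flat: disc 48 mm across and 12 mm high, 20 g, on the bare worktop on the robot's left. Origin: centre of its underside. Grip it across its diameter.
- vial: Small clear glass vial with a white screw cap, standing upright on the bare worktop on the robot's left: 25 mm across at the cap, 22 mm at the glass, 50 mm tall, cap from 28 mm upward, 20 g. Origin: centre of its underside. Not the bare metal weight with a neck and knob, 34 mm tall, that stands nearby.
- clamp: Screw pinch clamp for tubing, standing upright on the bare worktop on the robot's left: a rectangular metal loop 24 mm (its y) by 12 mm (its x) by 27 mm high, above it a screw with a round tan knob 18 mm across at 42 to 47 mm height; 30 g. Origin: centre of its underside. Grip the loop across the 24 mm (along its y), finger tips 12 mm or more above its foot, to stay above the block.
- stack_nest: Grey block, 104 x 84 x 20 mm (its x, y, z), fixed in the kit tray in a row with three more of the same outline, tops flush, in any order. Origin: centre of its underside. Has 8 steel pins, 6 mm thick, 23.5 mm tall, top 5 mm tapered, at x +-46, y +-18 and x +-27, y +-37 mm: they fence 86 x 68 mm for the plate with the frame on it; the middles of the sides are open for fingers. Flush cork pad.
- roll_block: Grey block, 104 x 84 x 20 mm (its x, y, z), fixed in the kit tray in a row with three more of the same outline, tops flush, in any order. Origin: centre of its underside. Has one large shallow round recess in the middle, 56 mm across and 5 mm deep, for the tape roll.
- vial_block: Grey block, 104 x 84 x 20 mm (its x, y, z), fixed in the kit tray in a row with three more of the same outline, tops flush, in any order. Origin: centre of its underside. Has one small round bore in the middle, 31 mm across and 14 mm deep, for the vial.
- clamp_block: Grey block, 104 x 84 x 20 mm (its x, y, z), fixed in the kit tray in a row with three more of the same outline, tops flush, in any order. Origin: centre of its underside. Has one small rectangular pocket in the middle, 22 mm (its x) by 34 mm (its y) and 10 mm deep, for the pinch clamp.
Not all that is in view belongs to the job. Leave any blue look-alike of the clamp alone.

How it is judged:
By the outcome, as a careful person would: the job done as asked, in the order asked, and still so for the second after the job is handed in, with the robot touching nothing.
It also fails if it takes over 144 s, if anything falls off the work surface, if the arm or the gripper's body presses on something with over 40 N, if the wrist force passes 120 N, or if a joint passes its speed limit or range.

ROBOT

A 7-joint arm with a two-finger parallel gripper is mounted at the origin on a cart in front of the work surface, level with it; the furniture and walls round the work are solid. World frame = base frame: x ahead of the robot, y to its left, z up, the work surface at z = 0. Lengths are in m, angles in rad, forces in N, time in s.
With the tool pointing down it reaches from about 0.425 to 0.925 m from the base axis. Payload 6.8 kg.
Tool frame: the origin (TCP) lies on the centre line of the jaws, within the pads' length; the fingertips stand 22 mm ahead of it and the grasp point (between the pads) lies 3 mm ahead of it; z points along the fingers, y is the line along which they close (so a half turn about z gives the same grasp; the last joint's range is limited). The gripper opens to 88 mm and grips with 3 to 60 N. Pads are 20 mm wide; open, the fingers measure 115 mm over their backs; the gripper's body (75 mm by 178 mm) begins 61 mm behind the grasp point.
Start: joints at [-1.38, 0.477, 0.022, 1.555, -0.011, 1.109, -0.083], TCP at [0.199, 0.645, 0.206] pointing down, gripper open.
Joint ranges: [-2.96, 2.96], [-0.34, 2.1], [-1.41, 1.46], [0.24, 2.44], [-1.37, 4.51], [0.17, 1.92], [-2.96, 2.96]. Speed limits (rad/s): [2.39, 2.39, 3.14, 3.14, 3.14, 3.14, 3.14].

INTERFACE

Orientations are given as a unit quaternion [w, x, y, z].
In Python, from plant import sense, snapshot, camera_info, close_job, find_in, cut_out gives the robot as it stands.
- The arm moves only by the tool send_rows, never from a script. Its arguments are lists of equal length, an entry for each row: "delta_pos": the shift along the tool's x, y, z scaled (see below), a list of three; "rot": the turn, a rotation vector about the tool's x, y, z scaled (see below), a list of three; "claw": the opening, from 0 (shut) to 1 (fully open). In form: {"delta_pos": [[tx, ty, tz], ...], "rot": [[rx, ry, rz], ...], "claw": [claw, ...]}. A call has 1 to 12 rows; each row is the pose to reach, as a shift and turn from the pose commanded when the call began, along the tool's axes at that moment; what a row does not reach only later rows make up. The controller multiplies each number of a shift by 0.3 m and each number of a turn by 1.5 rad. A row lasts 1/10 s, in which the tool goes at most 50 mm and 8.59 degrees, less where a joint would pass 70% of its speed; a pose out of reach is approached as far as the arm can. A call with a number of a shift or a turn outside -1 to 1 is refused whole. A call with a gripper value outside its range is refused whole. The fingers move at their own pace and stop on an object; "force" is the grip in N (left out, the last holds). Time passes only in rows, so rows that repeat a pose let the fingers close. It gives the time, the measured TCP pose, the force, the opening and the grip force at its end, in the units of the state.
- sense(): the state, without advancing time (a new reading comes with each control period).
- snapshot(name): name is "scene" or "side" or "wrist"; returns the picture (480x640x3 uint8, red, green, blue); there is no depth.
- camera_info(name): a dict with "fx", "fy", "cx", "cy" (pixels), "world_to_cam" (4x4, takes a point from world to camera coordinates). Camera axes: x right, y down, z forward; pixel columns grow to the right and rows downward; lengths in m; the calibration is good to about 2 mm. A picture is of the moment at which its call begins: read the wrist's pose just before it. camera_info takes no time and is no camera call; for the wrist camera it gives the pose at the moment of the call.
- close_job(): hands the job in; it is judged then, once.
Trained networks look in the newest picture that a camera, given by its name, has taken for a name from the list of things; names that differ only in an ending like _2 or _b are one class to them, and where a whole thing is asked for, a point or a joint stands for the part that bears it (a point fixed in the world has none). Each returns a list of dicts, best first, with "p" (0 to 1); they miss things now and then, are a little off and sometimes report something else, mostly with a low value. They report only what shows in the picture. A call takes as long as a camera call. They do not tell look-alikes from the thing itself.
- find_in(camera, target): "bbox" ([left, top, right, bottom] in pixels, round what is visible of it).
- cut_out(camera, target): "pixels" (480x640 bool, what is visible of it) and "bbox" ([left, top, right, bottom] in pixels, round what is visible of it).
The state is a dict: "t": time; "joint_pos": joint angles; "qd": joint speeds; "joint_torque": joint torques, N m; "tcp_pos": TCP position; "tcp_rot": TCP orientation; "ft_force": force on the tool from outside, world axes, zero at the start; "torque": the same for the moment, N m; "opening": finger opening in m; "grasp_force": force on a finger pad.
Only numpy, scipy, OpenCV 4.12 (cv2) and the standard library are available. Lean on these libraries where they do the work, as an engineer would, in place of code of your own. Each camera call takes 0.05 s, during which the arm holds its last target. There are 200 camera calls.

## Working session

There is one attempt and no reset: what is moved stays moved. The work goes in short steps, Python scripts to look and compute and a tool call to move; the robot and the scene stay as the last step left them, time stands still between calls to the robot, and variables do not carry over. Pictures are saved under pics/ and viewed, at most 14 in all, crops included, and the job is handed in when it is done.

Besides the shell and the picture viewer there is one more tool, called after "Call:" as name(argument=value, ...) on one line, values as JSON. send_rows: Moves the arm, as the interface text tells. Shifts and turns lie within -1 to 1; 1 stands for 0.3 m of shift or 1.5 rad of turn. Its arguments: {"type":"object","properties":{"delta_pos":{"type":"array"},"rot":{"type":"array"},"claw":{"type":"array"},"force":{"type":"number"}},"required":["delta_pos","rot","claw"]}

```bash
mkdir -p pics; ls; python3 - <<'E'
from plant import *
import cv2,numpy as np
s=sense();print({k:np.round(v,3).tolist() for k,v in s.items()})
for n in("scene","side","wrist"):
    im=snapshot(n);cv2.imwrite(f"pics/{n}0.png",im[:,:,::-1])
    c=camera_info(n);print(n,c["fx"],c["cx"],c["cy"],np.round(np.linalg.inv(c["world_to_cam"]),3).tolist())
    if n=="wrist":continue
    for t in "graphite_plate ptfe_frame tape_roll vial clamp stack_nest roll_block vial_block clamp_block".split():
        print(t,[(round(d["p"],2),np.round(d["bbox"]).astype(int).tolist()) for d in find_in(n,t)])
E
```

```text
pics
{'t': 0.0, 'joint_pos': [-1.38, 0.478, 0.022, 1.556, -0.012, 1.109, -0.083], 'qd': [0.002, -0.001, 0.001, 0.0, 0.002, -0.0, 0.002], 'joint_torque': [-0.001, -58.284, 1.534, -27.261, -0.054, 0.017, 0.0], 'tcp_pos': [0.199, 0.645, 0.205], 'tcp_rot': [-0.0, 0.149, 0.989, -0.001], 'ft_force': [-0.31, 0.13, -0.057], 'torque': [-0.004, -0.01, -0.001], 'grasp_force': 0.0, 'opening': 0.088}
scene 577.2518582038307 328.59464824418365 236.03347399156755 [[0.443, -0.616, 0.651, -0.329], [-0.896, -0.292, 0.334, -0.409], [-0.016, -0.732, -0.681, 0.96], [0.0, 0.0, 0.0, 1.0]]
graphite_plate [(0.87, [483, 330, 532, 372])]
ptfe_frame [(0.97, [491, 283, 534, 325])]
tape_roll [(0.74, [166, 213, 190, 232])]
vial [(0.63, [184, 235, 192, 256])]
clamp []
stack_nest [(0.67, [405, 222, 439, 239]), (0.26, [342, 205, 375, 222])]
roll_block [(0.92, [370, 214, 407, 239])]
vial_block [(0.52, [344, 203, 371, 222]), (0.31, [482, 330, 531, 374])]
clamp_block [(0.77, [436, 233, 475, 256]), (0.22, [170, 215, 188, 229])]
side 448.792947947 318.0005307832934 237.2154804782025 [[-0.919, -0.278, 0.28, 0.23], [-0.394, 0.618, -0.68, 0.706], [0.016, -0.735, -0.677, 0.708], [0.0, 0.0, 0.0, 1.0]]
graphite_plate []
ptfe_frame []
tape_roll [(0.66, [231, 393, 258, 426])]
vial [(0.51, [303, 359, 318, 382])]
clamp [(0.53, [248, 274, 257, 291]), (0.5, [239, 253, 248, 274])]
stack_nest [(0.57, [273, 172, 321, 200])]
roll_block [(0.61, [254, 187, 305, 219])]
vial_block [(0.62, [237, 210, 290, 247])]
clamp_block [(0.73, [289, 159, 332, 183])]
wrist 336.3269197484155 313.29090471141416 245.2468144151017 [[0.294, 0.92, 0.259, 0.127], [0.956, -0.283, -0.081, 0.668], [-0.001, 0.271, -0.962, 0.385], [0.0, 0.0, 0.0, 1.0]]
```

View pics/scene0.png

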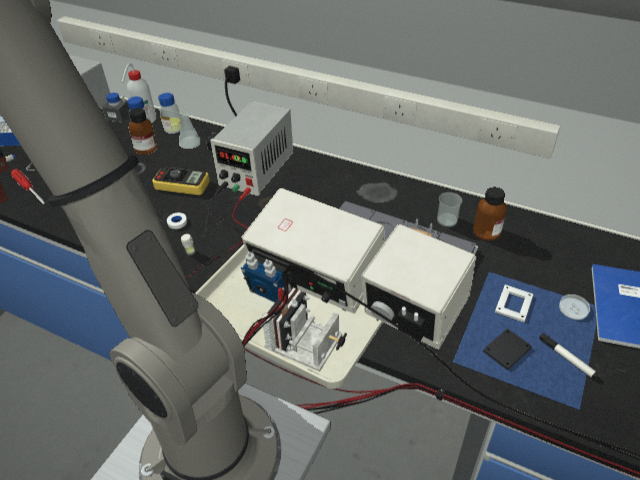

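View pics/side0.png

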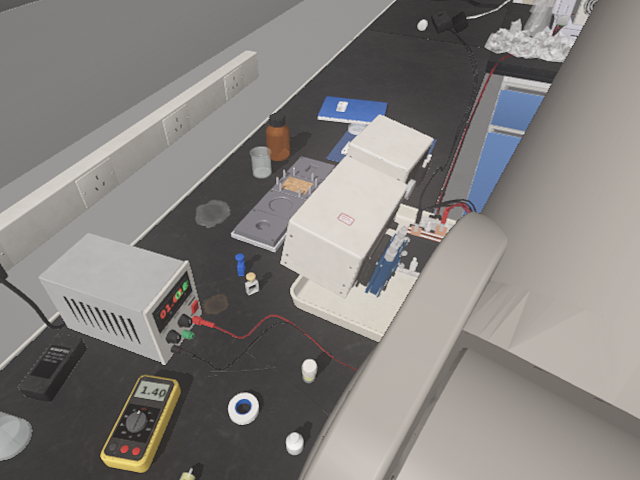

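View pics/wrist0.png

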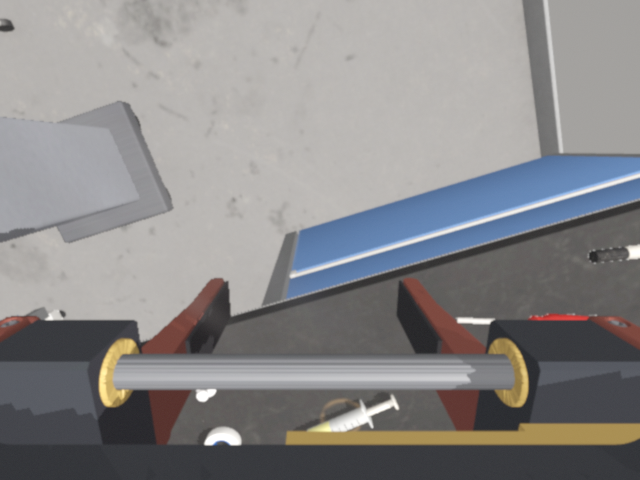

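The scene view shows the frame at (515,303) and plate at (507,350) on the liner, with the tray behind the pumps. The side view shows the tan-knob clamp at (252,284) with its blue look-alike at (240,264), the roll at (244,408), and two white-topped candidates at (309,370) and (294,443). Next I'll enlarge and localise them.

```bash
cat > h.py <<'E'
from plant import *
import cv2,numpy as np
def ray(cam,px):
    c=camera_info(cam) if isinstance(cam,str) else cam
    M=np.linalg.inv(c["world_to_cam"]);px=np.atleast_2d(px).astype(float)
    d=np.c_[(px[:,0]-c["cx"])/c["fx"],(px[:,1]-c["cy"])/c["fy"],np.ones(len(px))]@M[:3,:3].T
    return M[:3,3],d
def onz(cam,px,z):
    o,d=ray(cam,px);return (o+d*((z-o[2])/d[:,2])[:,None])[:,:2]
def proj(cam,P):
    c=camera_info(cam) if isinstance(cam,str) else cam
    P=np.atleast_2d(P).astype(float);q=np.c_[P,np.ones(len(P))]@np.array(c["world_to_cam"]).T
    return np.c_[c["fx"]*q[:,0]/q[:,2]+c["cx"],c["fy"]*q[:,1]/q[:,2]+c["cy"]]
def R():
    w,x,y,z=sense()["tcp_rot"]
    from scipy.spatial.transform import Rotation as Ro
    return Ro.from_quat([x,y,z,w]).as_matrix()
def to(p):
    "shift in row units from present measured pose to world TCP position p, plus yaw of tool y"
    s=sense();return np.round(R().T@(np.array(p)-s["tcp_pos"])/.3,4)
E
python3 - <<'E'
from h import *
im=cv2.imread("pics/side0.png")
a=cv2.resize(im[150:260,220:370],None,fx=5.3,fy=5.3,interpolation=2)[:583,:795];cv2.imwrite("pics/c1.png",a)
b=cv2.resize(im[240:460,215:335],None,fx=2.7,fy=2.7,interpolation=2);cv2.imwrite("pics/c2.png",b)
for t,c,z in [("graphite_plate","scene",.011),("ptfe_frame","scene",.010),("tape_roll","side",.012)]:
    snapshot(c)
    for d in cut_out(c,t)[:1]:
        m=d["pixels"].astype(np.uint8);ct=max(cv2.findContours(m,0,2)[0],key=cv2.contourArea)[:,0]
        w=onz(c,ct,z)*1000
        r=cv2.minAreaRect(w.astype(np.float32));print(t,d["p"],np.round(r[0],1),np.round(r[1],1),r[2])
snapshot("side")
for t in ["vial","clamp"]:
    for d in find_in("side",t):
        b=d["bbox"];print(t,d["p"],onz("side",[(b[0]+b[2])/2,b[3]],0),onz("side",[(b[0]+b[2])/2,b[1]],.047))
for t in "stack_nest roll_block vial_block clamp_block".split():
    for d in cut_out("side",t)[:1]:
        m=d["pixels"].astype(np.uint8);ct=max(cv2.findContours(m,0,2)[0],key=cv2.contourArea)[:,0]
        w=onz("side",ct,.02)*1000;r=cv2.minAreaRect(w.astype(np.float32));print(t,np.round(r[0],1),np.round(r[1],1),r[2])
E
```

```text
graphite_plate 0.96 [ 435.4 -408.4] [65.4 86.2] 66.575927734375
ptfe_frame 0.73 [ 558.4 -392.6] [61.8 85.5] 89.29080963134766
tape_roll 0.88 [465.8 430. ] [45.  54.4] 31.389541625976562
vial 0.88 [[0.3909366  0.34104409]] [[0.39834206 0.32471814]]
vial 0.52 [[ 0.62355685 -0.10773918]] [[ 0.65650401 -0.17960687]]
clamp 0.7 [[0.62390854 0.16462662]] [[0.63018146 0.14484716]]
clamp 0.49 [[0.57673664 0.20123134]] [[0.57735484 0.19240264]]
stack_nest [ 643.9 -152.3] [106.7 113. ] 86.00621795654297
roll_block [646.  -57.7] [ 88.1 102.2] 87.41692352294922
vial_block [643.9  34.7] [ 96.3 116. ] 87.41692352294922
clamp_block [ 637.7 -228.5] [ 87.4 106. ] 87.43757629394531
```

View pics/c1.png

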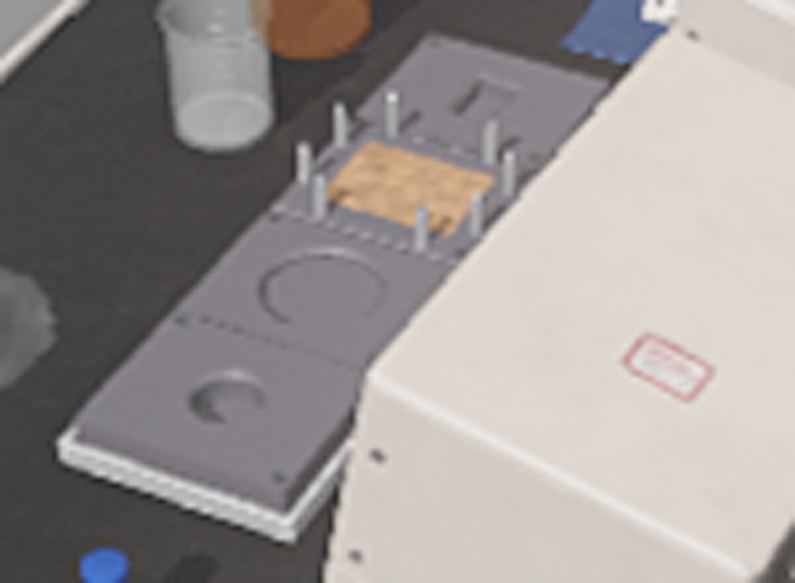

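View pics/c2.png

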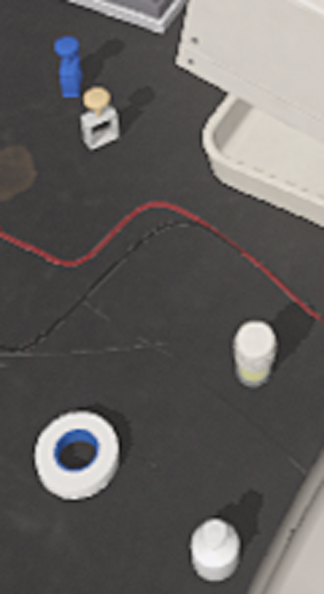

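The tray order from +y is vial block, roll block, nest, clamp block. The vial is the one at (309,370) with visible glass; the all-white one at (294,443) is the weight. I'll move to get a close wrist view of the left objects.

Call:
send_rows(delta_pos=[[-0.3,-0.2,-0.28],[-0.6,-0.4,-0.28],[-0.98,-0.69,-0.28],[-0.98,-0.69,-0.28],[-0.98,-0.69,-0.28],[-0.98,-0.69,-0.28],[-0.98,-0.69,-0.28],[-0.98,-0.69,-0.28],[-0.98,-0.69,-0.28],[-0.98,-0.69,-0.28],[-0.98,-0.69,-0.28],[-0.98,-0.69,-0.28]], rot=[[0,0,-0.1],[0,0,-0.199],[0,0,-0.199],[0,0,-0.199],[0,0,-0.199],[0,0,-0.199],[0,0,-0.199],[0,0,-0.199],[0,0,-0.199],[0,0,-0.199],[0,0,-0.199],[0,0,-0.199]], claw=[1,1,1,1,1,1,1,1,1,1,1,1], force=15)

```text
t: 2.9
tcp_pos: [0.4175, 0.3621, 0.2895]
tcp_rot: [-0.0, -0.001, 1.0, -0.0]
ft_force: [0.0, -0.8, -0.7]
opening: 0.0876
grasp_force: 0.0
```

```bash
cat >> h.py <<'E'
def find(cam,t,z,n=1,verbose=True):
    out=[]
    for d in cut_out(cam,t)[:n]:
        m=d["pixels"].astype(np.uint8);cs=cv2.findContours(m,0,2)[0]
        if not cs: continue
        ct=max(cs,key=cv2.contourArea)[:,0]
        w=onz(cam,ct,z)*1000;r=cv2.minAreaRect(w.astype(np.float32))
        print(t,cam,round(d["p"],2),np.round(d["bbox"]).astype(int).tolist(),"c",np.round(r[0],1),"size",np.round(r[1],1),"ang",round(r[2],1))
E
python3 - <<'E'
from h import *
s=sense();print(s["t"],np.round(s["tcp_pos"],4),np.round(R(),3).tolist())
im=snapshot("wrist");cv2.imwrite("pics/w1.png",im[:,:,::-1])
find("wrist","tape_roll",.012);find("wrist","vial",.05,3);find("wrist","clamp",.047,3)
for t in "stack_nest roll_block vial_block clamp_block".split():find("wrist",t,.025,2)
b=onz("side",[281.7,264],.01)[0];print("pump corner",b)
for z in(.06,.08,.1,.12,.14,.16):print(z,proj("side",[*b,z]))
E
```

```text
2.9 [0.4175 0.3621 0.2895] [[-1.0, -0.003, -0.001], [-0.003, 1.0, -0.0], [0.001, -0.0, -1.0]]
tape_roll wrist 0.68 [346, 224, 376, 258] c [467.2 428.7] size [48.2 46.4] ang 3.0
vial wrist 0.84 [283, 183, 303, 201] c [393.1 337.5] size [21.1 23.5] ang 89.6
pump corner [0.55542919 0.11570784]
0.06 [[280.76902686 247.26192461]]
0.08 [[280.37740932 240.22098677]]
0.1 [[279.97406381 232.96919058]]
0.12 [[279.55845551 225.49692005]]
0.14 [[279.13001654 217.79396544]]
0.16 [[278.68814342 209.84947675]]
```

View pics/w1.png

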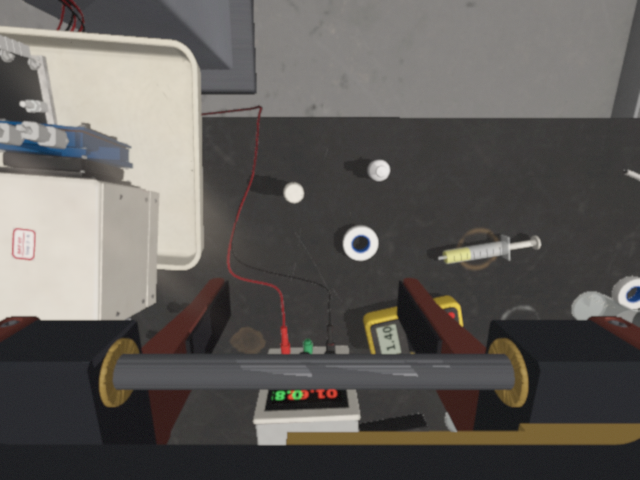

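The picture confirms the vial at (293,192) and roll at (360,243); the weight is at (379,170). I'll pick the vial first, gripping at the cap.

Call:
send_rows(delta_pos=[[0.08,-0.08,0.15],[0.08,-0.08,0.3],[0.081,-0.082,0.45],[0.081,-0.082,0.6],[0.081,-0.082,0.7],[0.081,-0.082,0.78],[0.081,-0.082,0.822],[0.081,-0.082,0.822],[0.081,-0.082,0.822],[0.081,-0.082,0.822],[0.081,-0.082,0.822],[0.081,-0.082,0.822]], rot=[[0,0,0],[0,0,0],[0,0,0],[0,0,0],[0,0,0],[0,0,0],[0,0,0],[0,0,0],[0,0,0],[0,0,0],[0,0,0],[0,0,0]], claw=[1,1,1,1,1,1,1,1,1,0.25,0.2,0.2], force=15)

```text
t: 4.5
tcp_pos: [0.3948, 0.3366, 0.0441]
tcp_rot: [0.001, 0.0, 1.0, 0.001]
ft_force: [0.0, 0.2, 0.2]
opening: 0.0677
grasp_force: 0.0
```

Call:
send_rows(delta_pos=[[0,0,0],[0,0,0],[0,0,0],[0,0,0]], rot=[[0,0,0],[0,0,0],[0,0,0],[0,0,0]], claw=[0.1,0.1,0.1,0.1], force=15)

```text
t: 4.9
tcp_pos: [0.3944, 0.3361, 0.0432]
tcp_rot: [-0.0, 0.0, 1.0, -0.0]
ft_force: [0.3, 0.4, -0.5]
opening: 0.0353
grasp_force: 0.0
```

Call:
send_rows(delta_pos=[[0,0,0],[0,0,0],[0,0,0],[0,0,-0.1],[0,0,-0.25],[0,0,-0.4]], rot=[[0,0,0],[0,0,0],[0,0,0],[0,0,0],[0,0,0],[0,0,0]], claw=[0.1,0.1,0.1,0.1,0.1,0.1], force=15)

```text
t: 5.5
tcp_pos: [0.3939, 0.3356, 0.1642]
tcp_rot: [-0.001, 0.0, 1.0, -0.001]
ft_force: [1.1, 0.8, -0.1]
opening: 0.0084
grasp_force: 0.0
```

Call:
send_rows(delta_pos=[[-0.05,-0.1,-0.15],[-0.1,-0.2,-0.3],[-0.2,-0.35,-0.4],[-0.3,-0.5,-0.457],[-0.4,-0.65,-0.457],[-0.5,-0.8,-0.457],[-0.553,-0.953,-0.457],[-0.553,-0.953,-0.457],[-0.553,-0.953,-0.457],[-0.553,-0.953,-0.457],[-0.553,-0.953,-0.457],[-0.553,-0.953,-0.457]], rot=[[0,0,0],[0,0,0],[0,0,0],[0,0,0],[0,0,0],[0,0,0],[0,0,0],[0,0,0],[0,0,0],[0,0,0],[0,0,0],[0,0,0]], claw=[0.1,0.1,0.1,0.1,0.1,0.1,0.1,0.1,0.1,0.1,0.1,0.1], force=15)

```text
t: 6.7
tcp_pos: [0.5597, 0.0519, 0.3002]
tcp_rot: [-0.0, -0.001, 1.0, 0.0]
ft_force: [-0.0, -0.1, 0.3]
opening: 0.0088
grasp_force: 0.0
```

```bash
python3 - <<'E'
from h import *
s=sense();print(s["t"],np.round(s["tcp_pos"],4),np.round(R(),3).tolist(),s["opening"],s["grasp_force"])
im=snapshot("wrist");cv2.imwrite("pics/w2.png",im[:,:,::-1])
find("wrist","clamp",.047,3);find("wrist","vial",.3,3)
for t in "stack_nest roll_block vial_block clamp_block".split():find("wrist",t,.025,2)
E
```

```text
6.7 [0.5597 0.0519 0.3002] [[-1.0, -0.002, -0.0], [-0.002, 1.0, 0.001], [0.0, 0.001, -1.0]] 0.008827344191542078 0.0
clamp wrist 0.73 [382, 249, 402, 267] c [623.6 157.8] size [29.  21.9] ang 28.8
clamp wrist 0.55 [412, 211, 430, 235] c [576.7 191.8] size [35.6 16.8] ang 62.9
vial wrist 0.6 [522, 58, 570, 87] c [449.4 164.5] size [10.2 21.3] ang 17.7
stack_nest wrist 0.75 [142, 223, 212, 300] c [ 641.3 -143. ] size [ 94.2 113.4] ang 87.9
roll_block wrist 0.75 [208, 226, 269, 301] c [641.3 -54.1] size [ 87.8 109.7] ang 87.8
vial_block wrist 0.9 [268, 228, 333, 302] c [644.9  30.8] size [ 82.7 108.9] ang 88.0
clamp_block wrist 0.92 [87, 224, 153, 298] c [ 635.5 -224.9] size [ 88.8 108.4] ang 87.8
```

View pics/w2.png

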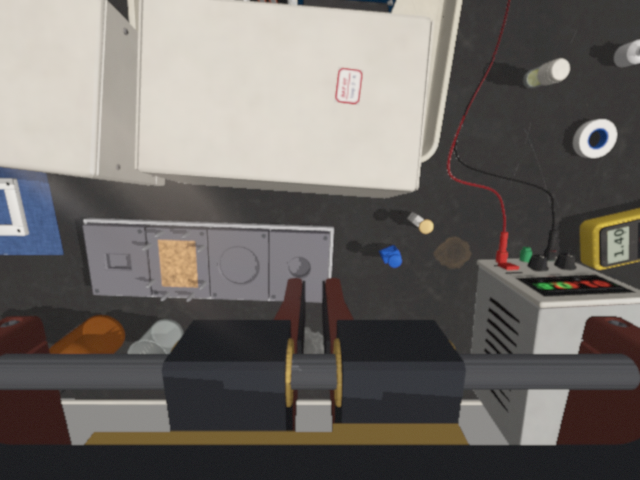

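The vial did not come along: it still stands at (550,73). The clear tray view shows vial bore (300,267), roll recess (239,265), nest (179,263) and pocket (119,261). I'll triangulate the vial from two cameras and measure the block features.

```bash
python3 - <<'E'
from h import *
cs=camera_info("side");cw=camera_info("wrist")
im=snapshot("side");cv2.imwrite("pics/s2.png",im[:,:,::-1])
w=cv2.imread("pics/w2.png")
for d in find_in("side","vial"):print("side",d)
a=cv2.resize(im[330:400,280:340][:,:,::-1],None,fx=5,fy=5,interpolation=2)
b=cv2.resize(w[30:110,500:640],None,fx=3.5,fy=3.5,interpolation=2)
c=cv2.resize(w[210:310,75:345],None,fx=2.9,fy=2.3,interpolation=2)
out=np.zeros((590,800,3),np.uint8);out[:350,:300]=a;out[:280,305:795]=b;out[355:355+230,:783]=c
cv2.imwrite("pics/c3.png",out)
E
```

```text
side {'bbox': [303.3, 357.8, 317.2, 382.8], 'p': 0.63}
side {'bbox': [271.9, 174.7, 322.6, 200.9], 'p': 0.37}
```

View pics/c3.png

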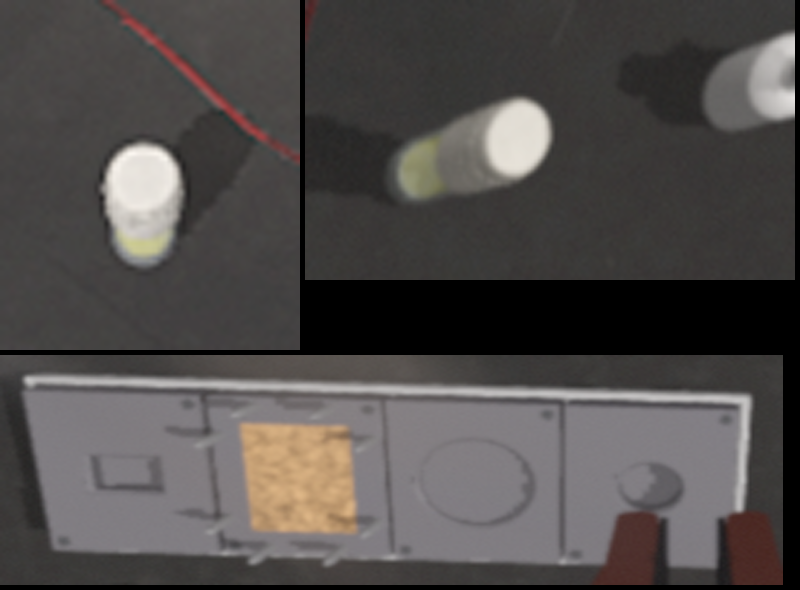

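```bash
python3 - <<'E'
from h import *
cw=camera_info("wrist")
print(onz("side",[309,365.4],.05),onz(cw,[560.6,69.7],.05))
print("base",onz(cw,[(408-305)/3.5+500,172/3.5+30],.0))
f=np.array([[126.5,117.5],[299,123],[474,125.5],[650,130.5]])/[2.9,2.3]+[75,210]
s=np.array([[489,102],[418,190],[322,290],[230,400]])/5.3+[220,150]
for z in(.02,.025,.03):print(z,np.round(onz(cw,f,z)*1000,1).tolist(),np.round(onz("side",s,z)*1000,1).tolist())
E
```

```text
[[0.39166157 0.33888581]] [[0.39540009 0.33658323]]
base [[0.39603902 0.33158334]]
0.02 [[638.2, -229.1], [641.8, -143.9], [643.5, -57.1], [646.8, 30.4]] [[634.7, -227.7], [635.7, -144.1], [643.1, -55.1], [645.1, 30.5]]
0.025 [[636.5, -226.0], [640.1, -141.8], [641.8, -55.9], [645.0, 30.6]] [[631.7, -220.9], [632.7, -137.9], [640.1, -49.6], [642.0, 35.4]]
0.03 [[634.9, -223.0], [638.4, -139.7], [640.0, -54.7], [643.3, 30.8]] [[628.8, -214.1], [629.8, -131.7], [637.1, -44.0], [639.0, 40.3]]
```

Call:
send_rows(delta_pos=[[0.06,0.12,0],[0.14,0.25,0],[0.22,0.38,0],[0.3,0.5,0],[0.38,0.65,0.1],[0.46,0.8,0.25],[0.556,0.952,0.4],[0.556,0.952,0.5],[0.556,0.952,0.6],[0.556,0.952,0.6],[0.556,0.952,0.6]], rot=[[0,0,0],[0,0,0],[0,0,0],[0,0,0],[0,0,0],[0,0,0],[0,0,0],[0,0,0],[0,0,0],[0,0,0],[0,0,0]], claw=[0.5,0.8,1,1,1,1,1,1,1,1,1], force=15)

```text
t: 8.25
tcp_pos: [0.3939, 0.3352, 0.1208]
tcp_rot: [-0.0, 0.0, 1.0, -0.001]
ft_force: [0.4, -0.6, 0.6]
opening: 0.087
grasp_force: 0.0
```

```bash
python3 - <<'E'
from h import *
s=sense();print(s["t"],np.round(s["tcp_pos"],4),s["opening"])
im=snapshot("wrist");cv2.imwrite("pics/w3.png",im[:,:,::-1])
find("wrist","vial",.05,2);print(to([.3932,.3375,.041]))
E
```

```text
8.25 [0.3939 0.3352 0.1208] 0.08702740143860682
vial wrist 0.7 [298, 224, 332, 266] c [391.7 338.6] size [24.2 30.7] ang 89.8
[0.0088 0.0044 0.2725]
```

View pics/w3.png

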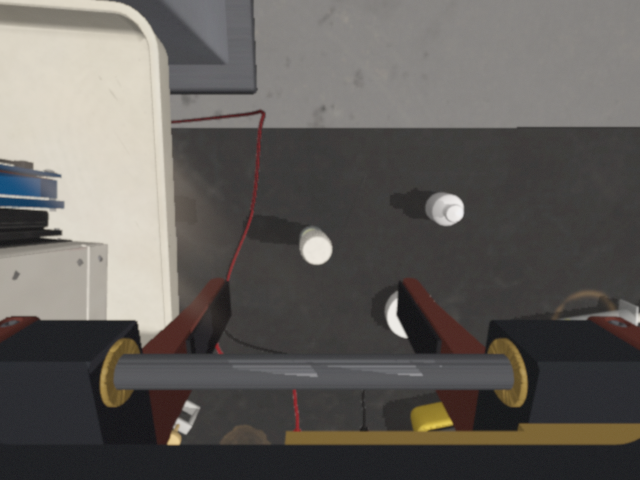

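The vial sits centred at (315,246). Descend, close without lifting, and check.

Call:
send_rows(delta_pos=[[0.0,0.006,0.1],[0.0,0.006,0.2],[0.0,0.006,0.27],[0.0,0.006,0.27],[0.0,0.006,0.27],[0.0,0.006,0.27],[0.0,0.006,0.27],[0.0,0.006,0.27],[0.0,0.006,0.27],[0.0,0.006,0.27],[0.0,0.006,0.27],[0.0,0.006,0.27]], rot=[[0,0,0],[0,0,0],[0,0,0],[0,0,0],[0,0,0],[0,0,0],[0,0,0],[0,0,0],[0,0,0],[0,0,0],[0,0,0],[0,0,0]], claw=[1,1,1,0.5,0.4,0.35,0.35,0.35,0.35,0.35,0.35,0.35], force=15)

```text
t: 9.55
tcp_pos: [0.3935, 0.3376, 0.0393]
tcp_rot: [-0.0, 0.0, 1.0, -0.0]
ft_force: [1.2, 0.7, -0.3]
opening: 0.031
grasp_force: 0.0
```

```bash
python3 - <<'E'
from h import *
s=sense();print(s["t"],np.round(s["tcp_pos"],4),s["opening"],s["grasp_force"])
im=snapshot("wrist");cv2.imwrite("pics/w4.png",im[100:460,100:540][:,:,::-1])
E
```

```text
9.55 [0.3935 0.3376 0.0393] 0.031007545909973223 0.0
```

View pics/w4.png

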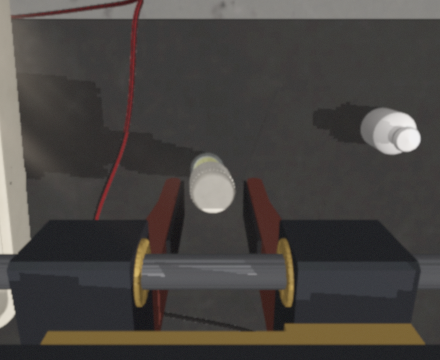

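The picture shows the vial (311,288) near the fingers. By parallax, though, the visible tips lie about 19 mm *behind* the TCP, so they are higher than expected and may be passing above the cap. I'll compute this and also test by descending slightly.

```bash
python3 - <<'E'
from h import *
s=sense();p=s["tcp_pos"];o=s["opening"]
print(np.round(proj("wrist",p),0))
for dz in(-.022,-.003,.01,.02,.03,.05):
    print(dz,[np.round(proj("wrist",p+np.array([dx,dy,dz]))[0]).tolist() for dx in(-.01,.01) for dy in(-o/2,o/2)])
c=camera_info("wrist");print(np.round(np.linalg.inv(c["world_to_cam"])[:3,3]-p,4))
E
```

```text
[[312. 287.]]
-0.022 [[288.0, 258.0], [337.0, 258.0], [288.0, 288.0], [336.0, 288.0]]
-0.003 [[285.0, 268.0], [339.0, 268.0], [286.0, 301.0], [338.0, 301.0]]
0.01 [[283.0, 277.0], [341.0, 277.0], [284.0, 311.0], [340.0, 311.0]]
0.02 [[281.0, 284.0], [342.0, 284.0], [282.0, 319.0], [341.0, 319.0]]
0.03 [[279.0, 292.0], [344.0, 292.0], [281.0, 329.0], [343.0, 329.0]]
0.05 [[275.0, 311.0], [348.0, 311.0], [276.0, 353.0], [347.0, 353.0]]
[-0.075   0.0009  0.1788]
```

Call:
send_rows(delta_pos=[[0,0,0],[0,0,0],[0,0,0],[0,0,0.01],[0,0,0.02],[0,0,0.03],[0,0,0.04],[0,0,0.04]], rot=[[0,0,0],[0,0,0],[0,0,0],[0,0,0],[0,0,0],[0,0,0],[0,0,0],[0,0,0]], claw=[0.6,0.6,0.6,0.6,0.6,0.6,0.6,0.6], force=15)

```text
t: 10.4
tcp_pos: [0.3933, 0.3373, 0.0268]
tcp_rot: [-0.0, 0.0, 1.0, -0.0]
ft_force: [-0.1, -0.2, -0.7]
opening: 0.0529
grasp_force: 0.0
```

Call:
send_rows(delta_pos=[[0,0,0],[0,0,0],[0,0,0],[0,0,0],[0,0,0],[0,0,0],[0,0,0]], rot=[[0,0,0],[0,0,0],[0,0,0],[0,0,0],[0,0,0],[0,0,0],[0,0,0]], claw=[0.2,0.2,0.2,0.2,0.2,0.2,0.2], force=5)

```text
t: 11.1
tcp_pos: [0.3936, 0.3377, 0.0274]
tcp_rot: [0.0, 0.0, 1.0, 0.0]
ft_force: [0.5, -0.1, 1.2]
opening: 0.0222
grasp_force: 5.0
```

```bash
python3 - <<'E'
from h import *
s=sense();print(s["t"],np.round(s["tcp_pos"],4),s["opening"],s["grasp_force"])
im=snapshot("wrist");cv2.imwrite("pics/w5.png",im[100:460,100:540][:,:,::-1])
E
```

```text
11.1 [0.3936 0.3377 0.0274] 0.022211337936817788 4.968883643159643
```

View pics/w5.png

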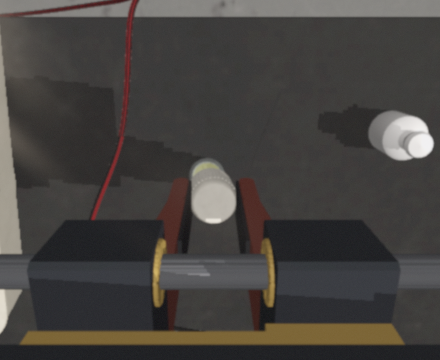

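Call:
send_rows(delta_pos=[[0,0,0],[0,0,-0.01],[0,0,-0.02],[0,0,-0.04],[0,0,-0.06],[0,0,-0.08],[0,0,-0.1],[0,0,-0.1]], rot=[[0,0,0],[0,0,0],[0,0,0],[0,0,0],[0,0,0],[0,0,0],[0,0,0],[0,0,0]], claw=[0.2,0.2,0.2,0.2,0.2,0.2,0.2,0.2], force=10)

```text
t: 11.95
tcp_pos: [0.394, 0.3381, 0.0584]
tcp_rot: [0.001, 0.0, 1.0, 0.001]
ft_force: [-0.6, -0.4, -0.8]
opening: 0.0227
grasp_force: 9.9
```

```bash
python3 - <<'E'
from h import *
s=sense();print(s["t"],np.round(s["tcp_pos"],4),s["opening"],s["grasp_force"])
im=snapshot("wrist");w=im[200:360,220:410][:,:,::-1]
sd=snapshot("side");b=sd[310:400,270:360][:,:,::-1]
out=np.zeros((500,800,3),np.uint8)
a=cv2.resize(w,None,fx=2,fy=2,interpolation=2);out[:a.shape[0],:a.shape[1]]=a
b=cv2.resize(b,None,fx=4.5,fy=4.5,interpolation=2);out[:b.shape[0],385:385+b.shape[1]]=b
cv2.imwrite("pics/w6.png",out)
E
```

```text
11.95 [0.394  0.3381 0.0584] 0.022744494465016776 9.915422025824228
```

View pics/w6.png

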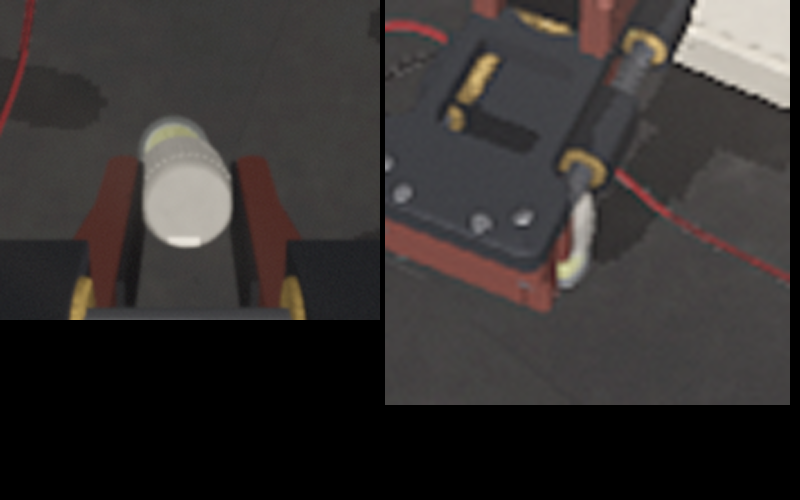

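```bash
python3 - <<'E'
from h import *
print(onz("wrist",[313.5,302.5],.081), onz("wrist",[313.5,302.5],.09),sense()["tcp_pos"])
E
```

```text
[[0.39227832 0.33860156]] [[0.38800225 0.33859941]] [0.39361156 0.33772364 0.05757209]
```

Call:
send_rows(delta_pos=[[0,0,0.04],[0,0,0.07],[0,0,0.09],[0,0,0.099],[0,0,0.099],[0,0,0.099],[0,0,0.099],[0,0,0.085],[0,0,0.07],[0,0,0.07],[0,0,0.07],[0,0,0.07]], rot=[[0,0,0],[0,0,0],[0,0,0],[0,0,0],[0,0,0],[0,0,0],[0,0,0],[0,0,0],[0,0,0],[0,0,0],[0,0,0],[0,0,0]], claw=[0.2,0.2,0.2,0.2,0.2,0.45,0.45,0.45,0.45,0.45,0.2,0.2], force=10)

```text
t: 13.25
tcp_pos: [0.3935, 0.3377, 0.0364]
tcp_rot: [0.0, 0.0, 1.0, 0.0]
ft_force: [-0.2, 0.4, 0.2]
opening: 0.0271
grasp_force: 0.0
```

Call:
send_rows(delta_pos=[[0,0,0],[0,0,0],[0,0,0]], rot=[[0,0,0],[0,0,0],[0,0,0]], claw=[0.2,0.2,0.2], force=10)

```text
t: 13.55
tcp_pos: [0.3935, 0.3376, 0.0363]
tcp_rot: [-0.0, 0.0, 1.0, -0.0]
ft_force: [-0.1, 0.9, -0.0]
opening: 0.0175
grasp_force: 0.0
```

The fingers closed on nothing at TCP z=0.036 but gripped the cap at 0.027. So the real tips sit about 14.5 mm above the reported TCP, as the parallax suggested. I'll use that offset from here on: open, lower to TCP z≈0.006, and grip.

Call:
send_rows(delta_pos=[[0,0,0],[0,0,0],[0,0,0],[0,0,0],[0,0,0.02],[0,0,0.04],[0,0,0.06],[0,0,0.08],[0,0,0.09],[0,0,0.1],[0,0,0.1]], rot=[[0,0,0],[0,0,0],[0,0,0],[0,0,0],[0,0,0],[0,0,0],[0,0,0],[0,0,0],[0,0,0],[0,0,0],[0,0,0]], claw=[0.6,0.6,0.6,0.6,0.6,0.6,0.6,0.6,0.6,0.6,0.6], force=10)

```text
t: 14.65
tcp_pos: [0.3934, 0.3375, 0.0059]
tcp_rot: [-0.0, 0.0, 1.0, -0.0]
ft_force: [-0.3, 0.7, 0.7]
opening: 0.0528
grasp_force: 0.0
```

Call:
send_rows(delta_pos=[[0,0,0],[0,0,0],[0,0,0],[0,0,0],[0,0,0],[0,0,0]], rot=[[0,0,0],[0,0,0],[0,0,0],[0,0,0],[0,0,0],[0,0,0]], claw=[0.2,0.2,0.2,0.2,0.2,0.2], force=10)

```text
t: 15.25
tcp_pos: [0.3936, 0.3377, 0.0065]
tcp_rot: [0.0, 0.0, 1.0, 0.0]
ft_force: [-0.4, 0.9, 1.7]
opening: 0.0247
grasp_force: 9.9
```

Opening 24.7 mm at full force means the cap is held properly. Lift and carry to a viewing point just in front of the vial block.

Call:
send_rows(delta_pos=[[0,0,-0.03],[0,0,-0.1],[0,0,-0.2],[0,0,-0.35],[-0.06,-0.1,-0.5],[-0.15,-0.22,-0.6],[-0.25,-0.36,-0.6],[-0.35,-0.5,-0.6],[-0.45,-0.65,-0.6],[-0.55,-0.8,-0.6],[-0.65,-0.94,-0.6],[-0.688,-0.98,-0.6]], rot=[[0,0,0],[0,0,0],[0,0,0],[0,0,0],[0,0,0],[0,0,0],[0,0,0],[0,0,0],[0,0,0],[0,0,0],[0,0,0],[0,0,0]], claw=[0.2,0.2,0.2,0.2,0.2,0.2,0.2,0.2,0.2,0.2,0.2,0.2], force=10)

```text
t: 16.45
tcp_pos: [0.6008, 0.04, 0.1872]
tcp_rot: [0.0, 0.001, 1.0, -0.0]
ft_force: [-0.3, -0.2, -0.7]
opening: 0.0248
grasp_force: 9.9
```

Call:
send_rows(delta_pos=[[0,0,0],[0,0,0],[0,0,0]], rot=[[0,0,0],[0,0,0],[0,0,0]], claw=[0.2,0.2,0.2], force=10)

```text
t: 16.75
tcp_pos: [0.599, 0.0452, 0.1864]
tcp_rot: [-0.0, -0.001, 1.0, 0.0]
ft_force: [-0.4, 0.9, -1.4]
opening: 0.0245
grasp_force: 9.9
```

```bash
python3 - <<'E'
from h import *
s=sense();print(s["t"],np.round(s["tcp_pos"],4),s["opening"],s["grasp_force"])
im=snapshot("wrist");a=im[:400];cv2.imwrite("pics/w7.png",a[:,:,::-1])
for t in "stack_nest roll_block vial_block clamp_block".split():find("wrist",t,.022,1)
E
```

```text
16.75 [0.599  0.0452 0.1864] 0.02447447889470598 9.891750291608332
stack_nest wrist 0.69 [84, 210, 187, 315] c [ 642.9 -144.4] size [ 99.5 114.4] ang 87.9
roll_block wrist 0.96 [180, 216, 261, 313] c [643.3 -53.9] size [ 87.3 109.8] ang 87.7
vial_block wrist 0.97 [260, 213, 343, 301] c [639.3  31.8] size [84.2 95.1] ang 88.1
clamp_block wrist 0.56 [12, 209, 110, 310] c [ 637.4 -226.6] size [ 90.4 110.9] ang 87.1
```

View pics/w7.png

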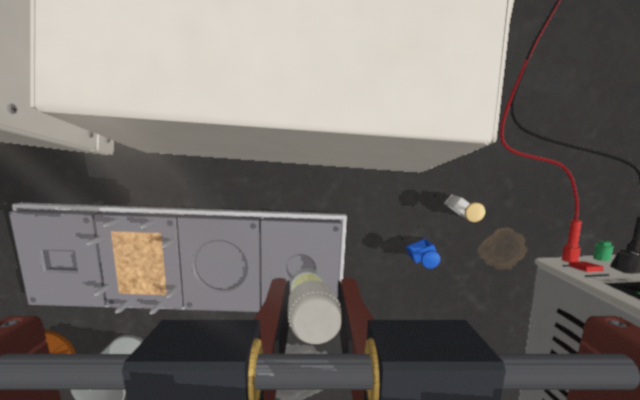

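The view shows bore (301,267), recess (220,265), cork (139,264) and pocket (60,261). The tan clamp is at (466,208), and the blue one is at (424,254).

```bash
cat > tray.py <<'E'
E
python3 - <<'E'
from h import *
cw=camera_info("wrist")
f=[[60,261.5],[139,264],[219.7,265.3],[301,267]]
for z in(.02,.022,.025):
    w=onz(cw,f,z)*1000;print(z,np.round(w,1).tolist(),np.polyfit(w[:,1],w[:,0],1))
# tray geometry by code: dark lines / mask of whole tray
im=cv2.imread("pics/w7.png");
e=[[14,211.5],[345,222]]
print(onz(cw,e,.022)*1000)
# blue/white lip; clamp knob
find("wrist","clamp",.047,3)
print("tan knob",onz(cw,[475.5,212],.047),"base loop",onz(cw,[456,204],.0))
print(to([.6455,.0305,.1864]))
E
```

```text
0.02 [[640.3, -228.4], [643.1, -143.4], [644.4, -56.0], [646.2, 32.2]] [2.18271200e-02 6.45665018e+02]
0.022 [[639.7, -226.8], [642.4, -142.3], [643.7, -55.4], [645.5, 32.3]] [2.18271200e-02 6.44956747e+02]
0.025 [[638.7, -224.4], [641.3, -140.6], [642.7, -54.5], [644.5, 32.4]] [2.18271200e-02 6.43894339e+02]
[[ 585.40581959 -263.26249701]
 [ 595.91171634   78.4404428 ]]
clamp wrist 0.93 [451, 194, 485, 222] c [577.9 189.6] size [39.3 17.3] ang 72.3
clamp wrist 0.65 [406, 240, 440, 268] c [624.1 154.5] size [33.3 24.9] ang 30.1
tan knob [[0.58076227 0.2005812 ]] base loop [[0.58030423 0.20106232]]
[-0.1533 -0.0469  0.0002]
```

Call:
send_rows(delta_pos=[[-0.08,-0.02,0.0],[-0.155,-0.046,0.1],[-0.155,-0.046,0.22],[-0.155,-0.046,0.32],[-0.155,-0.046,0.4],[-0.155,-0.046,0.42],[-0.155,-0.046,0.42],[-0.155,-0.046,0.42],[-0.155,-0.046,0.42]], rot=[[0,0,0],[0,0,0.02],[0,0,0.02],[0,0,0.02],[0,0,0.02],[0,0,0.02],[0,0,0.02],[0,0,0.02],[0,0,0.02]], claw=[0.2,0.2,0.2,0.2,0.2,0.2,0.2,0.2,0.2], force=10)

```text
t: 17.95
tcp_pos: [0.6475, 0.0299, 0.0621]
tcp_rot: [0.001, 0.015, 1.0, 0.0]
ft_force: [-0.4, 0.2, 0.1]
opening: 0.0248
grasp_force: 9.9
```

```bash
python3 - <<'E'
from h import *
s=sense();print(s["t"],np.round(s["tcp_pos"],4),np.round(R()[:,1],4),s["opening"],s["grasp_force"]);print(to([.6455,.0315,.0165]))
im=snapshot("wrist");cv2.imwrite("pics/w8.png",im[:,:,::-1]);find("wrist","vial_block",.022);find("wrist","roll_block",.022)
E
```

```text
17.95 [0.6475 0.0299 0.0621] [3.030e-02 9.995e-01 5.000e-04] 0.02479859252457778 9.893438936232997
[0.0073 0.0052 0.152 ]
vial_block wrist 0.71 [0, 182, 136, 344] c [ 643.7 -144.9] size [ 96.4 114. ] ang 87.5
roll_block wrist 0.71 [120, 186, 255, 330] c [642.5 -53.5] size [ 86.3 105.5] ang 87.9
```

Call:
send_rows(delta_pos=[[0.007,0.006,0.03],[0.007,0.006,0.06],[0.007,0.006,0.09],[0.007,0.006,0.11],[0.007,0.006,0.13],[0.007,0.006,0.14],[0.007,0.006,0.148],[0.007,0.006,0.148],[0.007,0.006,0.148]], rot=[[0,0,0],[0,0,0],[0,0,0],[0,0,0],[0,0,0],[0,0,0],[0,0,0],[0,0,0],[0,0,0]], claw=[0.2,0.2,0.2,0.2,0.2,0.2,0.2,0.2,0.2], force=10)

```text
t: 19.0
tcp_pos: [0.6445, 0.0316, 0.0162]
tcp_rot: [0.0, 0.015, 1.0, 0.0]
ft_force: [-0.1, 0.2, -0.5]
opening: 0.0243
grasp_force: 9.9
```

The vial is in the bore (foot about 10 mm below the block top, no contact force). Release, rise, and head to the roll.

Call:
send_rows(delta_pos=[[0,0,0],[0,0,0],[0,0,0],[0,0,0],[0,0,-0.05],[0,0,-0.15],[0,0,-0.3],[0,0,-0.45],[0.03,0.1,-0.53],[0.08,0.25,-0.53],[0.14,0.4,-0.53],[0.2,0.55,-0.53]], rot=[[0,0,0],[0,0,0],[0,0,0],[0,0,0],[0,0,0],[0,0,0],[0,0,0],[0,0,0],[0,0,0],[0,0,0],[0,0,0],[0,0,0]], claw=[0.55,0.55,0.55,0.55,0.55,0.55,0.55,0.55,1,1,1,1], force=10)

```text
t: 20.2
tcp_pos: [0.5889, 0.1998, 0.1767]
tcp_rot: [0.001, 0.016, 1.0, 0.0]
ft_force: [0.7, 0.5, -0.4]
opening: 0.0772
grasp_force: 0.0
```

Call:
send_rows(delta_pos=[[0.1,0.16,0],[0.2,0.32,0],[0.3,0.48,0],[0.4,0.64,0],[0.4,0.73,0],[0.4,0.73,0],[0.4,0.73,0],[0.4,0.73,0]], rot=[[0,0,0],[0,0,0],[0,0,0],[0,0,0],[0,0,0],[0,0,0],[0,0,0],[0,0,0]], claw=[1,1,1,1,1,1,1,1], force=10)

```text
t: 21.0
tcp_pos: [0.477, 0.4192, 0.1756]
tcp_rot: [0.0, 0.016, 1.0, -0.0]
ft_force: [0.3, -0.6, 0.2]
opening: 0.0879
grasp_force: 0.0
```

```bash
python3 - <<'E'
from h import *
s=sense();print(s["t"],np.round(s["tcp_pos"],4),np.round(R()[:,1],4),s["opening"],s["grasp_force"])
im=snapshot("wrist");cv2.imwrite("pics/w9.png",im[:,:,::-1])
find("wrist","tape_roll",.012,2);print(to([.467,.429,-.008]),proj("wrist",[.467,.429,.012]))
snapshot("side")
for n in("vial","vial_block","tape_roll"):
  for d in find_in("side",n)[:2]:print(n,d)
print(proj("side",[.6455,.0315,.058]),proj("side",[.6455,.0315,.022]))
E
```

```text
21.0 [0.477  0.4192 0.1756] [ 3.230e-02  9.995e-01 -7.000e-04] 0.08789372700476253 0.0
tape_roll wrist 0.76 [302, 192, 347, 237] c [468.2 429.1] size [46.6 48.2] ang 88.1
[0.036  0.0331 0.6114] [[322.32353643 215.25431085]]
vial {'bbox': [259.9, 210.7, 268.9, 230.4], 'p': 0.63}
vial_block {'bbox': [245.5, 209.8, 287.7, 240.4], 'p': 0.96}
vial_block {'bbox': [344.7, 147.6, 348.5, 156.2], 'p': 0.7}
tape_roll {'bbox': [226.6, 395.1, 260.4, 424.8], 'p': 0.95}
[[261.90656661 213.0326696 ]] [[262.97118816 225.02496325]]
```

Call:
send_rows(delta_pos=[[0.033,0.033,0.1],[0.033,0.033,0.22],[0.033,0.033,0.34],[0.033,0.033,0.45],[0.033,0.033,0.53],[0.033,0.033,0.57],[0.033,0.033,0.59],[0.033,0.033,0.605],[0.033,0.033,0.605],[0.033,0.033,0.605],[0.033,0.033,0.605],[0.033,0.033,0.605]], rot=[[0,0,0],[0,0,0],[0,0,0],[0,0,0],[0,0,0],[0,0,0],[0,0,0],[0,0,0],[0,0,0],[0,0,0],[0,0,0],[0,0,0]], claw=[1,1,1,1,1,1,1,1,1,0.6,0.5,0.4], force=10)

```text
t: 22.5
tcp_pos: [0.4667, 0.4315, -0.0058]
tcp_rot: [0.0, 0.015, 1.0, 0.0]
ft_force: [-0.4, -0.1, 1.1]
opening: 0.0678
grasp_force: 0.0
```

Call:
send_rows(delta_pos=[[0,0,0],[0,0,0],[0,0,0],[0,0,0]], rot=[[0,0,0],[0,0,0],[0,0,0],[0,0,0]], claw=[0.4,0.4,0.4,0.4], force=10)

```text
t: 22.9
tcp_pos: [0.4665, 0.431, -0.0064]
tcp_rot: [0.0, 0.015, 1.0, -0.0]
ft_force: [-0.9, 0.4, 1.4]
opening: 0.0469
grasp_force: 10.0
```

Call:
send_rows(delta_pos=[[0,0,-0.03],[0,0,-0.1],[0,0,-0.22],[0,0,-0.36],[0,-0.1,-0.5],[-0.08,-0.24,-0.55],[-0.15,-0.38,-0.55],[-0.22,-0.52,-0.55],[-0.3,-0.66,-0.55],[-0.38,-0.8,-0.55],[-0.4,-0.9,-0.55],[-0.4,-0.9,-0.55]], rot=[[0,0,0],[0,0,0],[0,0,0],[0,0,0],[0,0,0],[0,0,0],[0,0,0],[0,0,0],[0,0,0],[0,0,0],[0,0,0],[0,0,0]], claw=[0.4,0.4,0.4,0.4,0.4,0.4,0.4,0.4,0.4,0.4,0.4,0.4], force=10)

```text
t: 24.1
tcp_pos: [0.5796, 0.1508, 0.1592]
tcp_rot: [0.001, 0.02, 1.0, -0.001]
ft_force: [-1.0, -0.6, -0.5]
opening: 0.0469
grasp_force: 10.0
```

Call:
send_rows(delta_pos=[[-0.05,-0.14,0],[-0.1,-0.28,0],[-0.15,-0.42,0],[-0.2,-0.56,0],[-0.2,-0.7,0],[-0.2,-0.72,0],[-0.2,-0.72,0],[-0.2,-0.72,0]], rot=[[0,0,0],[0,0,0],[0,0,0],[0,0,0],[0,0,0],[0,0,0],[0,0,0],[0,0,0]], claw=[0.4,0.4,0.4,0.4,0.4,0.4,0.4,0.4], force=10)

```text
t: 24.9
tcp_pos: [0.6317, -0.0577, 0.1586]
tcp_rot: [-0.0, 0.014, 1.0, 0.001]
ft_force: [-0.1, 0.9, 0.4]
opening: 0.0468
grasp_force: 10.0
```

```bash
python3 - <<'E'
from h import *
s=sense();print(s["t"],np.round(s["tcp_pos"],4),np.round(R()[:,1],4),s["opening"],s["grasp_force"])
im=snapshot("wrist");cv2.imwrite("pics/w10.png",im[:,:,::-1])
for t in "stack_nest vial_block roll_block clamp_block".split():find("wrist",t,.022,1)
find("wrist","tape_roll",s["tcp_pos"][2]+.0184);find("wrist","vial",.058)
print(to([.642,-.0545,.012]))
E
```

```text
24.9 [ 0.6317 -0.0577  0.1586] [0.0281 0.9996 0.0015] 0.04675859993174483 9.99820302677108
stack_nest wrist 0.67 [174, 189, 273, 302] c [ 643.4 -142. ] size [ 91.9 111.4] ang 88.2
vial_block wrist 0.78 [357, 187, 456, 294] c [647.   31.3] size [ 87.8 106.9] ang 88.5
roll_block wrist 0.9 [271, 188, 360, 292] c [638.5 -54.5] size [84.2 96.8] ang 88.1
clamp_block wrist 0.77 [89, 186, 190, 294] c [ 637.4 -226.7] size [ 87.1 105.8] ang 88.0
tape_roll wrist 0.95 [266, 253, 359, 341] c [631.8 -58.1] size [51.3 47.3] ang 1.8
vial wrist 0.74 [390, 230, 430, 264] c [638.7  25.7] size [36.3 22.8] ang 46.2
[-0.034   0.0164  0.4882]
```

Call:
send_rows(delta_pos=[[-0.037,0.011,0.1],[-0.037,0.011,0.2],[-0.037,0.011,0.3],[-0.037,0.011,0.38],[-0.037,0.011,0.43],[-0.037,0.011,0.46],[-0.037,0.011,0.475],[-0.037,0.011,0.487],[-0.037,0.011,0.487],[-0.037,0.011,0.487]], rot=[[0,0,0],[0,0,0],[0,0,0],[0,0,0],[0,0,0],[0,0,0],[0,0,0],[0,0,0],[0,0,0],[0,0,0]], claw=[0.4,0.4,0.4,0.4,0.4,0.4,0.4,0.4,0.4,0.4], force=10)

```text
t: 26.25
tcp_pos: [0.6434, -0.0572, 0.0132]
tcp_rot: [0.001, 0.015, 1.0, 0.0]
ft_force: [-0.7, -0.5, 0.5]
opening: 0.0472
grasp_force: 10.0
```

Call:
send_rows(delta_pos=[[0,0.006,0.004],[0,0.006,0.008],[0,0.006,0.008],[0,0.006,0.008]], rot=[[0,0,0],[0,0,0],[0,0,0],[0,0,0]], claw=[0.4,0.4,0.4,0.4], force=10)

```text
t: 26.65
tcp_pos: [0.6436, -0.0552, 0.0111]
tcp_rot: [0.001, 0.015, 1.0, 0.0]
ft_force: [-1.4, 0.6, 6.6]
opening: 0.0468
grasp_force: 10.0
```

Contact at foot height ≈17.5 mm means the roll is on the recess floor. Release and go to the clamp.

Call:
send_rows(delta_pos=[[0,0,0],[0,0,0],[0,0,0],[0,0,-0.04],[0,0,-0.15],[0,0,-0.3],[0,0,-0.46],[0.02,0.1,-0.6],[0.08,0.25,-0.63],[0.14,0.4,-0.63],[0.2,0.55,-0.63],[0.26,0.7,-0.63]], rot=[[0,0,0],[0,0,0],[0,0,0],[0,0,0],[0,0,0],[0,0,0],[0,0,0],[0,0,0],[0,0,0],[0,0,0],[0,0,0],[0,0,0]], claw=[0.68,0.68,0.68,0.68,0.68,0.68,0.68,0.68,0.68,0.68,0.68,0.68], force=10)

```text
t: 27.85
tcp_pos: [0.5705, 0.1585, 0.2002]
tcp_rot: [0.001, 0.015, 1.0, 0.0]
ft_force: [0.5, 0.4, -0.2]
opening: 0.0598
grasp_force: 0.0
```

Call:
send_rows(delta_pos=[[0.04,0.14,0],[0.04,0.14,0],[0.04,0.14,0],[0.04,0.14,0]], rot=[[0,0,0],[0,0,0],[0,0,0],[0,0,0]], claw=[0.68,0.68,0.68,0.68], force=10)

```text
t: 28.25
tcp_pos: [0.561, 0.1977, 0.1994]
tcp_rot: [0.0, 0.016, 1.0, -0.0]
ft_force: [-0.0, 0.1, -0.3]
opening: 0.0597
grasp_force: 0.0
```

```bash
python3 - <<'E'
from h import *
s=sense();print(s["t"],np.round(s["tcp_pos"],4),np.round(R()[:,1],4),s["opening"])
im=snapshot("wrist");cv2.imwrite("pics/w11.png",im[:,:,::-1])
find("wrist","clamp",.047,2);
p=np.round(proj("wrist",[.58,.2,.03])[0]).astype(int);print(p,proj("wrist",[.624,.155,.03]))
u,v=p;cr=im[max(v-75,0):v+75,max(u-100,0):u+100][:,:,::-1];print(max(v-75,0),max(u-100,0))
# tan pixels
hsv=cv2.cvtColor(im,cv2.COLOR_RGB2HSV);m=((hsv[...,0]>8)&(hsv[...,0]<25)&(hsv[...,1]>60)&(hsv[...,2]>150)).astype(np.uint8)
m[330:]=0
n,l,st,ce=cv2.connectedComponentsWithStats(m)
for i in range(1,n):
    if st[i,4]>30:print("tan",st[i],ce[i],onz("wrist",ce[i],.047),onz("wrist",ce[i],.045))
cv2.imwrite("pics/c4.png",cv2.resize(cr,None,fx=4,fy=4,interpolation=2))
E
```

```text
28.25 [0.561  0.1977 0.1994] [ 3.220e-02  9.995e-01 -6.000e-04] 0.05973133428443733
clamp wrist 0.76 [310, 227, 328, 256] c [575.5 198.9] size [25.  23.2] ang 56.5
clamp wrist 0.68 [272, 270, 297, 300] c [618.3 164.3] size [22.  36.3] ang 64.4
[316 241] [[276.60384709 280.94559186]]
166 216
tan [ 537  207  103   84 1014] [573.80078895 237.15483235] [[0.57962775 0.46167381]] [[0.58019302 0.46325075]]
tan [308 238  18  17 241] [316.61410788 245.83817427] [[0.58018943 0.20056984]] [[0.58075809 0.20056904]]
tan [   0  271   50   56 1911] [ 21.53375196 295.50915751] [[ 0.62496975 -0.11633586]] [[ 0.62580899 -0.11825157]]
```

View pics/c4.png

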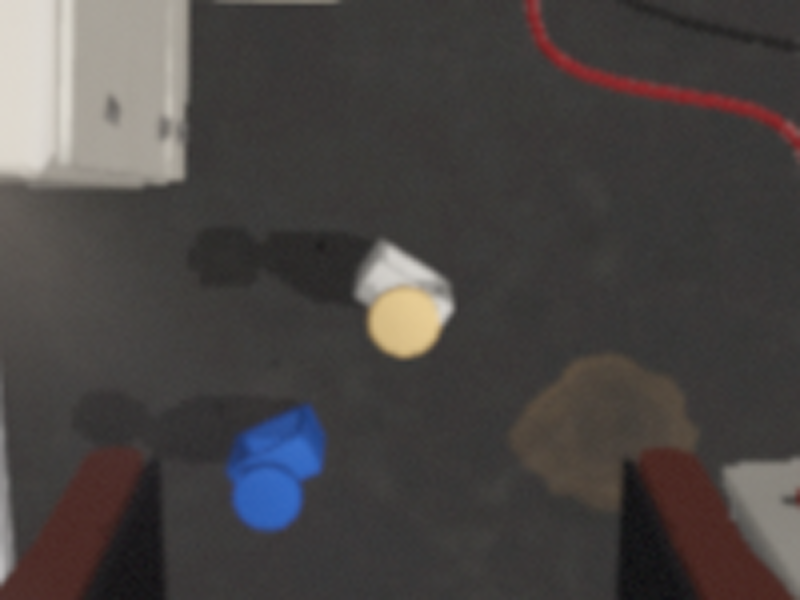

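The last picture shows the tan clamp at crop (405,320), with its long loop edge running (380,240)→(452,290), about 35° from world y. I'll compute its yaw and the pump corner clearance.

```bash
python3 - <<'E'
from h import *
a=onz("wrist",[[311,226],[329,238.5]],.027)[0:2]*1000;print(a,np.degrees(np.arctan2(*(a[1]-a[0]))),np.linalg.norm(a[1]-a[0]))
a=onz("wrist",[[305.5,238.5],[311,226]],.027)*1000;print("short",a,np.linalg.norm(a[1]-a[0]),np.degrees(np.arctan2(*(a[1]-a[0]))))
for zb in(0,.01,.02):
    b=onz("wrist",[262,212],zb)[0]
    print(zb,b,[(z,np.round(proj("wrist",[*b,z])[0]).tolist()) for z in(.06,.08,.1,.12,.14)])
E
```

```text
[[563.68056952 195.24745684]
 [578.09428596 214.1606411 ]] 37.31098454062544 23.779481923004607
short [[577.25913636 188.83590138]
 [563.68056952 195.24745684]] 15.016175307819122 -64.72416003039169
0 [0.55155518 0.13975061] [(0.06, [253.0, 223.0]), (0.08, [249.0, 228.0]), (0.1, [245.0, 233.0]), (0.12, [240.0, 239.0]), (0.14, [234.0, 246.0])]
0.01 [0.54982299 0.14136311] [(0.06, [254.0, 221.0]), (0.08, [251.0, 226.0]), (0.1, [246.0, 231.0]), (0.12, [241.0, 237.0]), (0.14, [236.0, 243.0])]
0.02 [0.54809079 0.1429756 ] [(0.06, [256.0, 219.0]), (0.08, [252.0, 224.0]), (0.1, [248.0, 229.0]), (0.12, [243.0, 234.0]), (0.14, [238.0, 241.0])]
```

Pump clearance would be tight at that yaw. I'll instead lift the clamp by its round knob, turn it while carrying it to the free spot where the roll lay, set it down, and regrip the loop squarely there.

Call:
send_rows(delta_pos=[[-0.065,0.011,0.1],[-0.065,0.011,0.22],[-0.065,0.011,0.34],[-0.065,0.011,0.44],[-0.065,0.011,0.52],[-0.065,0.011,0.56],[-0.065,0.011,0.583],[-0.065,0.011,0.583],[-0.065,0.011,0.583],[-0.065,0.011,0.583],[-0.065,0.011,0.583],[-0.065,0.011,0.583]], rot=[[0,0,0],[0,0,0],[0,0,0],[0,0,0],[0,0,0],[0,0,0],[0,0,0],[0,0,0],[0,0,0],[0,0,0],[0,0,0],[0,0,0]], claw=[0.6,0.5,0.5,0.5,0.5,0.5,0.5,0.5,0.5,0.15,0.15,0.15], force=10)

```text
t: 29.55
tcp_pos: [0.5805, 0.2022, 0.0247]
tcp_rot: [0.0, 0.015, 1.0, 0.0]
ft_force: [-0.7, 0.4, 0.7]
opening: 0.0235
grasp_force: 0.0
```

Call:
send_rows(delta_pos=[[0,0,0],[0,0,0],[0,0,0],[0,0,0],[0,0,-0.02],[0,0,-0.05],[0,0,-0.05]], rot=[[0,0,0],[0,0,0],[0,0,0],[0,0,0],[0,0,0],[0,0,0],[0,0,0]], claw=[0.15,0.15,0.15,0.15,0.15,0.15,0.15], force=10)

```text
t: 30.25
tcp_pos: [0.581, 0.2022, 0.0405]
tcp_rot: [0.001, 0.015, 1.0, 0.0]
ft_force: [0.5, -0.9, 0.5]
opening: 0.0168
grasp_force: 10.0
```

Call:
send_rows(delta_pos=[[0,0,-0.08],[0,0,-0.18],[0.08,0.1,-0.2],[0.16,0.22,-0.2],[0.24,0.36,-0.2],[0.32,0.5,-0.2],[0.4,0.64,-0.2],[0.4,0.7,-0.2],[0.4,0.7,-0.2],[0.4,0.7,-0.1],[0.4,0.7,-0.02],[0.4,0.7,-0.02]], rot=[[0,0,0],[0,0,0],[0,0,-0.06],[0,0,-0.12],[0,0,-0.18],[0,0,-0.24],[0,0,-0.3],[0,0,-0.36],[0,0,-0.39],[0,0,-0.39],[0,0,-0.39],[0,0,-0.39]], claw=[0.15,0.15,0.15,0.15,0.15,0.15,0.15,0.15,0.15,0.15,0.15,0.15], force=10)

```text
t: 31.45
tcp_pos: [0.4645, 0.4136, 0.042]
tcp_rot: [-0.003, -0.274, 0.962, -0.002]
ft_force: [-1.4, -1.0, -1.1]
opening: 0.0172
grasp_force: 10.0
```

Call:
send_rows(delta_pos=[[0,0,0.02],[0,0,0.04],[0,0,0.055],[0,0,0.063],[0,0,0.068],[0,0,0.068],[0,0,0.068]], rot=[[0,0,0],[0,0,0],[0,0,0],[0,0,0],[0,0,0],[0,0,0],[0,0,0]], claw=[0.15,0.15,0.15,0.15,0.15,0.15,0.15], force=10)

```text
t: 32.15
tcp_pos: [0.4667, 0.4156, 0.0249]
tcp_rot: [0.0, -0.274, 0.962, 0.0]
ft_force: [0.5, 0.3, -0.0]
opening: 0.0171
grasp_force: 10.0
```

Call:
send_rows(delta_pos=[[0,0,0],[0,0,0],[0,0,0],[0,0,-0.04],[0,0,-0.12],[0,0,-0.25],[0,0,-0.3],[0,0,-0.3],[0,0,-0.3],[0,0,-0.3],[0,0,-0.3],[0,0,-0.3]], rot=[[0,0,0],[0,0,0],[0,0,0],[0,0,0],[0,0,0],[0,0,0.09],[0,0,0.18],[0,0,0.27],[0,0,0.36],[0,0,0.39],[0,0,0.39],[0,0,0.39]], claw=[0.5,0.5,0.5,0.5,0.5,0.5,0.5,0.5,0.6,0.6,0.6,0.6], force=10)

```text
t: 33.35
tcp_pos: [0.4666, 0.4157, 0.1153]
tcp_rot: [0.0, 0.014, 1.0, 0.0]
ft_force: [-0.1, -0.6, -0.7]
opening: 0.0527
grasp_force: 0.0
```

```bash
python3 - <<'E'
from h import *
s=sense();print(s["t"],np.round(s["tcp_pos"],4),np.round(R()[:,1],4),s["opening"])
im=snapshot("wrist");cv2.imwrite("pics/w12.png",im[:,:,::-1])
find("wrist","clamp",.047,2)
hsv=cv2.cvtColor(im,cv2.COLOR_RGB2HSV);m=((hsv[...,0]>8)&(hsv[...,0]<25)&(hsv[...,1]>60)&(hsv[...,2]>150)).astype(np.uint8)
m[340:]=0
n,l,st,ce=cv2.connectedComponentsWithStats(m)
for i in range(1,n):
    if st[i,4]>30:print("tan",st[i],ce[i],onz("wrist",ce[i],.047))
# loop: bright unsaturated pixels near
g=((hsv[...,1]<50)&(hsv[...,2]>110)).astype(np.uint8);g[320:]=0
n,l,st,ce=cv2.connectedComponentsWithStats(g)
for i in range(1,n):
    if 60<st[i,4]<5000:
        ct=max(cv2.findContours((l==i).astype(np.uint8),0,2)[0],key=cv2.contourArea)
        print("grey",st[i],cv2.minAreaRect(ct),onz("wrist",ce[i],.02))
E
```

```text
33.35 [0.4666 0.4157 0.1153] [2.880e-02 9.996e-01 5.000e-04] 0.05269206494418012
clamp wrist 0.61 [299, 230, 326, 265] c [463.4 415.3] size [21.4 25.4] ang 88.9
tan [301 242  24  23 430] [312.10465116 253.19534884] [[0.46737568 0.41530696]]
grey [151   0  45  30 655] ((170.67648315429688, 11.294116020202637), (43.656410217285156, 28.861740112304688), 14.03624439239502) [[0.29384675 0.32338174]]
grey [ 334   97   36   38 1082] ((351.5, 115.5), (37.0, 35.0), 90.0) [[0.36704558 0.44838683]]
grey [ 468  220  157   50 2467] ((545.3992919921875, 242.64088439941406), (40.92509078979492, 158.57455444335938), 85.33314514160156) [[0.47167864 0.62195024]]
grey [298 232  30  23 415] ((312.5, 243.0), (22.0, 29.0), 90.0) [[0.46391861 0.41576568]]
grey [455 257  14   7  71] ((461.4245300292969, 259.7358093261719), (5.49442195892334, 13.59869384765625), 74.05460357666016) [[0.48542276 0.54243001]]
```

Clamp stands aligned. Regrip the loop.

Call:
send_rows(delta_pos=[[0,0,0.1],[0,0,0.2],[0,0,0.28],[0,0,0.33],[0,0,0.36],[0,0,0.384],[0,0,0.384],[0,0,0.384],[0,0,0.384],[0,0,0.384],[0,0,0.384],[0,0,0.384]], rot=[[0,0,0],[0,0,0],[0,0,0],[0,0,0],[0,0,0],[0,0,0],[0,0,0],[0,0,0],[0,0,0],[0,0,0],[0,0,0],[0,0,0]], claw=[0.6,0.6,0.6,0.6,0.6,0.6,0.6,0.6,0.2,0.2,0.2,0.2], force=12)

```text
t: 34.65
tcp_pos: [0.4666, 0.4156, -0.0003]
tcp_rot: [0.0, 0.015, 1.0, 0.0]
ft_force: [0.2, -0.1, -0.2]
opening: 0.024
grasp_force: 0.2
```

Call:
send_rows(delta_pos=[[0,0,0],[0,0,0],[0,0,0]], rot=[[0,0,0],[0,0,0],[0,0,0]], claw=[0.2,0.2,0.2], force=12)

```text
t: 34.95
tcp_pos: [0.4666, 0.4156, -0.0003]
tcp_rot: [0.0, 0.015, 1.0, 0.0]
ft_force: [-1.5, -0.3, 3.0]
opening: 0.0237
grasp_force: 12.0
```

Call:
send_rows(delta_pos=[[0,0,-0.03],[0,0,-0.1],[0,0,-0.22],[0,0,-0.36],[0,-0.1,-0.5],[-0.08,-0.24,-0.57],[-0.16,-0.38,-0.57],[-0.24,-0.52,-0.57],[-0.32,-0.66,-0.57],[-0.4,-0.8,-0.57],[-0.48,-0.94,-0.57],[-0.5,-1.0,-0.57]], rot=[[0,0,0],[0,0,0],[0,0,0],[0,0,0],[0,0,0],[0,0,0],[0,0,0],[0,0,0],[0,0,0],[0,0,0],[0,0,0],[0,0,0]], claw=[0.2,0.2,0.2,0.2,0.2,0.2,0.2,0.2,0.2,0.2,0.2,0.2], force=12)

```text
t: 36.15
tcp_pos: [0.6094, 0.1047, 0.1711]
tcp_rot: [0.001, 0.018, 1.0, -0.001]
ft_force: [-1.0, 0.0, 0.4]
opening: 0.0241
grasp_force: 12.0
```

Call:
send_rows(delta_pos=[[-0.02,-0.14,0],[-0.04,-0.28,0],[-0.06,-0.42,0],[-0.08,-0.56,0],[-0.1,-0.7,0],[-0.1,-0.84,0],[-0.1,-1.0,0],[-0.1,-1.0,0],[-0.1,-1.0,0]], rot=[[0,0,0],[0,0,0],[0,0,0],[0,0,0],[0,0,0],[0,0,0],[0,0,0],[0,0,0],[0,0,0]], claw=[0.2,0.2,0.2,0.2,0.2,0.2,0.2,0.2,0.2], force=12)

```text
t: 37.05
tcp_pos: [0.6276, -0.1913, 0.1707]
tcp_rot: [-0.0, 0.017, 1.0, -0.0]
ft_force: [-0.1, -0.0, -0.5]
opening: 0.0241
grasp_force: 12.0
```

```bash
python3 - <<'E'
from h import *
s=sense();print(s["t"],np.round(s["tcp_pos"],4),np.round(R()[:,1],4),s["opening"],s["grasp_force"])
im=snapshot("wrist");cv2.imwrite("pics/w13.png",im[:,:,::-1])
for t in "stack_nest vial_block roll_block clamp_block".split():find("wrist",t,.023,1)
# cork colour
hsv=cv2.cvtColor(im,cv2.COLOR_RGB2HSV);m=((hsv[...,0]>8)&(hsv[...,0]<25)&(hsv[...,1]>60)&(hsv[...,2]>120)).astype(np.uint8);m[335:]=0
n,l,st,ce=cv2.connectedComponentsWithStats(m)
for i in range(1,n):
    if st[i,4]>300:
        ct=max(cv2.findContours((l==i).astype(np.uint8),0,2)[0],key=cv2.contourArea)[:,0]
        r=cv2.minAreaRect((onz("wrist",ct,.023)*1000).astype(np.float32));print("tan",st[i],r)
print(to([.6385,-.2275,.16]))
E
```

```text
37.05 [ 0.6276 -0.1913  0.1707] [ 3.360e-02  9.994e-01 -1.000e-04] 0.024123307276240742 12.000095173716545
stack_nest wrist 0.7 [322, 185, 410, 291] c [ 642.1 -136.4] size [ 86.6 109.3] ang 88.7
vial_block wrist 0.94 [483, 182, 591, 290] c [645.3  34.9] size [ 86.5 105.6] ang 88.4
roll_block wrist 0.89 [399, 187, 498, 288] c [642.9 -51.6] size [ 88.4 105.6] ang 88.5
clamp_block wrist 0.75 [235, 188, 323, 291] c [ 638.5 -222.7] size [ 84.7 104.7] ang 88.7
tan [ 337  206   55   68 3551] ((641.9008178710938, -136.70835876464844), (52.386104583740234, 69.53822326660156), 88.43572235107422)
tan [293 308  41  27 864] ((730.350341796875, -189.87132263183594), (43.505069732666016, 31.037691116333008), 88.42137145996094)
[-0.0364 -0.1323  0.0347]
```

Call:
send_rows(delta_pos=[[-0.02,-0.06,0],[-0.0365,-0.104,0.1],[-0.0365,-0.104,0.2],[-0.0365,-0.104,0.3],[-0.0365,-0.104,0.38],[-0.0365,-0.104,0.43],[-0.0365,-0.104,0.46],[-0.0365,-0.104,0.48],[-0.0365,-0.104,0.5],[-0.0365,-0.104,0.515],[-0.0365,-0.104,0.515],[-0.0365,-0.104,0.515]], rot=[[0,0,0],[0,0,0],[0,0,0],[0,0,0],[0,0,0],[0,0,0],[0,0,0],[0,0,0],[0,0,0],[0,0,0],[0,0,0],[0,0,0]], claw=[0.2,0.2,0.2,0.2,0.2,0.2,0.2,0.2,0.2,0.2,0.2,0.2], force=12)

```text
t: 38.5
tcp_pos: [0.6404, -0.224, 0.0189]
tcp_rot: [0.003, 0.016, 1.0, -0.002]
ft_force: [-0.1, -2.7, 7.8]
opening: 0.0248
grasp_force: 12.1
```

Call:
send_rows(delta_pos=[[0,0,-0.03],[0,0,-0.06],[0,0,-0.06]], rot=[[0,0,0],[0,0,0],[0,0,0]], claw=[0.2,0.2,0.2], force=12)

```text
t: 38.8
tcp_pos: [0.6396, -0.2213, 0.036]
tcp_rot: [0.002, 0.015, 1.0, -0.0]
ft_force: [0.1, 0.4, 0.5]
opening: 0.0246
grasp_force: 11.7
```

```bash
python3 - <<'E'
from h import *
s=sense();print(s["t"],np.round(s["tcp_pos"],4),s["tcp_rot"],s["opening"],s["grasp_force"])
g=cv2.imread("pics/w13.png",0)
print("cols 255..307/2, rows 210..262")
for v in range(212,262,2):print(v,*[f"{x:3d}" for x in g[v,256:312:2]])
E
```

```text
38.8 [ 0.6396 -0.2213  0.036 ] [ 1.51414194e-03  1.49719849e-02  9.99886751e-01 -1.79745578e-04] 0.024575580925036707 11.667194327512789
cols 255..307/2, rows 210..262
212 133 133 132 132 132 133 132 132 132 134 133 132 133 134 132 133 133 133 132 132 132 133 127 114 103 101 101 101
214 132 132 133 131 132 133 132 133 132 133 133 133 132 133 133 132 131 133 132 132 132 131 133 131 118 114 113 114
216 133 132 132 133 132 133 131 132 132 133 133 133 134 132 133 133 134 133 132 133 133 132 133 132 132 132 132 132
218 132 133 133 132 133 133 133 131 133 132 133 132 132 132 133 132 132 132 132 133 133 133 132 133 132 133 132 132
220 132 132 132 133 132 132 133 133 132 133 132 132 133 132 132 132 133 132 133 131 133 133 133 133 133 132 131 134
222 130 131 132 132 131 132 132 132 132 132 132 133 132 132 132 133 134 133 133 133 132 133 133 133 132 132 132 133
224 130 131 132 132 130 132 132 132 132 132 132 132 132 133 132 131 131 133 132 132 132 132 132 132 133 132 133 133
226 132 131 131 130 129 131 131 132 130 132 130 131 131 131 130 130 131 131 130 131 132 133 132 133 132 131 133 133
228 
[... 1267 characters left out ...]
 132
250 129 124 131 120 109 109 108 108 106 104 104 103 101 100 100  99  99  98  99  97 108 129 132 131 131 132 131 130
252 129 127 128 128 127 125 125 125 124 123 123 122 121 121 121 120 120 120 119 118 120 130 131 132 132 132 131 132
254 129 129 130 128 129 130 130 131 130 129 130 130 131 131 131 130 131 130 130 132 131 132 132 132 131 131 133 132
256 129 130 129 130 131 130 130 131 131 130 131 132 131 131 132 131 132 132 131 132 131 131 132 131 131 132 131 132
258 128 130 130 130 129 129 130 131 130 130 131 131 130 131 131 131 131 131 132 131 132 131 131 132 131 131 131 132
260 129 130 129 130 129 129 130 130 130 130 131 131 131 132 132 131 131 132 131 131 131 133 131 130 129 124 121 122
```

```bash
python3 - <<'E'
from h import *
c=dict(camera_info("wrist"));M=np.linalg.inv(c["world_to_cam"]);M[:3,3]+=np.array([.6276,-.1913,.1707])-sense()["tcp_pos"];c["world_to_cam"]=np.linalg.inv(M)
for z in(.0225,.026):
    w=onz(c,[[279,239.5],[261,239.5],[297,239.5],[279,227.5],[279,251.5]],z)*1000;print(z,w.round(1).tolist())
im=snapshot("wrist");find("wrist","clamp",.065,2);find("wrist","clamp_block",.0225)
hsv=cv2.cvtColor(im,cv2.COLOR_RGB2HSV);m=((hsv[...,0]>8)&(hsv[...,0]<25)&(hsv[...,1]>60)&(hsv[...,2]>120)).astype(np.uint8);m[350:]=0
n,l,st,ce=cv2.connectedComponentsWithStats(m)
for i in range(1,n):
    if st[i,4]>100:print("tan",st[i],onz("wrist",ce[i],.083),proj("wrist",sense()["tcp_pos"]+[0,0,.047]))
g=cv2.cvtColor(im,cv2.COLOR_RGB2GRAY)
p=proj("wrist",[.638,-.223,.0225])[0].astype(int);print(p)
E
```

```text
0.0225 [[638.1, -225.5], [637.6, -243.6], [638.6, -207.4], [625.8, -224.8], [650.7, -226.3]]
0.026 [[637.2, -225.1], [636.6, -243.0], [637.7, -207.2], [625.0, -224.4], [649.6, -225.8]]
clamp wrist 0.94 [288, 277, 337, 350] c [ 640.8 -220.8] size [23.4 38.5] ang 81.5
clamp_block wrist 0.63 [232, 187, 378, 353] c [ 623.5 -225.6] size [84.1 81.9] ang 88.5
tan [ 399  221   97  109 8699] [[ 0.61204989 -0.16498592]] [[311.56673509 328.72233496]]
tan [ 286  309   41   41 1294] [[ 0.63785615 -0.22312285]] [[311.56673509 328.72233496]]
[308 279]
```

Call:
send_rows(delta_pos=[[0.005,-0.012,0.02],[0.005,-0.012,0.035],[0.005,-0.012,0.045],[0.005,-0.012,0.055],[0.005,-0.012,0.055]], rot=[[0,0,0],[0,0,0],[0,0,0],[0,0,0],[0,0,0]], claw=[0.2,0.2,0.2,0.2,0.2], force=12)

```text
t: 39.45
tcp_pos: [0.6363, -0.2249, 0.0167]
tcp_rot: [-0.0, 0.015, 1.0, -0.0]
ft_force: [0.5, -1.1, -1.6]
opening: 0.0244
grasp_force: 11.6
```

```bash
python3 - <<'E'
from h import *
for i in range(2):
    s=sense();print(s["t"],np.round(s["tcp_pos"],4),np.round(s["tcp_rot"],4),np.round(s["ft_force"],1),np.round(s["torque"],2),s["opening"],s["grasp_force"]);snapshot("side")
E
```

```text
39.45 [ 0.6363 -0.2249  0.0167] [-4.000e-04  1.520e-02  9.999e-01 -0.000e+00] [ 0.5 -1.1 -1.6] [-0.13  0.05  0.02] 0.024431010299501652 11.62196928577032
39.5 [ 0.6364 -0.2249  0.017 ] [-3.000e-04  1.520e-02  9.999e-01 -0.000e+00] [-0.7 -1.5 -0.3] [-0.16 -0.02  0.02] 0.024566387142423183 11.625528932054294
```

Call:
send_rows(delta_pos=[[0,0,0.005],[0,0,0.01],[0,0,0.014],[0,0,0.014]], rot=[[0,0,0],[0,0,0],[0,0,0],[0,0,0]], claw=[0.2,0.2,0.2,0.2], force=12)

```text
t: 39.95
tcp_pos: [0.6367, -0.2249, 0.0132]
tcp_rot: [0.0, 0.015, 1.0, -0.0]
ft_force: [0.3, -2.1, -0.6]
opening: 0.0249
grasp_force: 11.6
```

Call:
send_rows(delta_pos=[[0,0,0.004],[0,0,0.004],[0,0,0.004]], rot=[[0,0,0],[0,0,0],[0,0,0]], claw=[0.2,0.2,0.2], force=12)

```text
t: 40.25
tcp_pos: [0.6368, -0.2248, 0.0123]
tcp_rot: [0.0, 0.015, 1.0, -0.0]
ft_force: [0.4, -0.1, 2.6]
opening: 0.0246
grasp_force: 11.6
```

Light contact at the expected floor height, so the clamp is home. Release and head for the plate.

Call:
send_rows(delta_pos=[[0,0,0],[0,0,0],[0,0,0],[0,0,-0.04],[0,0,-0.15],[0,0,-0.3],[0,0,-0.46],[0,0,-0.6],[0.1,-0.1,-0.7],[0.2,-0.22,-0.75],[0.3,-0.34,-0.75],[0.4,-0.46,-0.75]], rot=[[0,0,0],[0,0,0],[0,0,0],[0,0,0],[0,0,0],[0,0,0],[0,0,0],[0,0,0],[0,0,0],[0,0,0],[0,0,0],[0,0,0]], claw=[0.48,0.48,0.48,0.48,0.48,0.48,0.48,0.48,1,1,1,1], force=15)

```text
t: 41.45
tcp_pos: [0.5114, -0.3606, 0.2391]
tcp_rot: [0.001, 0.015, 1.0, -0.0]
ft_force: [-0.9, -0.1, 0.3]
opening: 0.0704
grasp_force: 0.0
```

Call:
send_rows(delta_pos=[[0.1,-0.12,0],[0.18,-0.14,0],[0.18,-0.14,0],[0.18,-0.14,0],[0.18,-0.14,0]], rot=[[0,0,0],[0,0,0],[0,0,0],[0,0,0],[0,0,0]], claw=[1,1,1,1,1], force=15)

```text
t: 41.95
tcp_pos: [0.4588, -0.3983, 0.2374]
tcp_rot: [0.001, 0.014, 1.0, 0.0]
ft_force: [0.3, 0.7, 0.8]
opening: 0.0881
grasp_force: 0.0
```

```bash
python3 - <<'E'
from h import *
s=sense();print(s["t"],np.round(s["tcp_pos"],4),np.round(R()[:,1],4),s["opening"],np.round(s["joint_pos"],2))
im=snapshot("wrist");cv2.imwrite("pics/w14.png",im[:,:,::-1])
find("wrist","graphite_plate",.011,2);find("wrist","ptfe_frame",.010,2)
find("wrist","clamp",.06,2);find("wrist","stack_nest",.0225)
snapshot("side")
for n in("vial","tape_roll","clamp"):
  for d in find_in("side",n)[:2]:print(n,d)
print(proj("side",[[.637,-.225,.0125],[.637,-.225,.0595],[.6435,-.0555,.03]]))
E
```

```text
41.95 [ 0.4588 -0.3983  0.2374] [2.800e-02 9.996e-01 4.000e-04] 0.0880837431077863 [ 0.28  0.35  0.43  1.71 -0.16  1.11  2.31]
graphite_plate wrist 0.7 [299, 263, 342, 324] c [ 561.2 -392.5] size [61.6 83.3] ang 89.6
graphite_plate wrist 0.69 [270, 160, 340, 232] c [ 437.4 -407.9] size [60.7 79. ] ang 67.5
ptfe_frame wrist 0.72 [298, 260, 346, 324] c [ 561.1 -392.2] size [63.7 81.7] ang 88.4
stack_nest wrist 0.82 [478, 305, 551, 346] c [ 610.2 -144.8] size [91.6 59.5] ang 88.4
vial {'bbox': [258.3, 214.3, 271.7, 229.6], 'p': 0.62}
tape_roll {'bbox': [270.6, 195.7, 292.2, 211.8], 'p': 0.62}
clamp {'bbox': [239.1, 253.1, 246.0, 276.1], 'p': 0.58}
clamp {'bbox': [309.2, 155.7, 317.9, 169.9], 'p': 0.45}
[[311.06164477 171.87632527]
 [311.16216801 157.05163187]
 [280.52397248 201.35986304]]
```

```bash
python3 - <<'E'
from h import *
print("pump2 right base",onz("scene",[[437,345],[470,290]],0.0),"top",onz("scene",[[432,305],[475,262]],.1))
print("pen",onz("scene",[[543,337],[597,378]],.01))
print(to([.4374,-.4079,-.010]))
snapshot("scene");find("scene","graphite_plate",.011);find("scene","ptfe_frame",.01)
E
```

```text
pump2 right base [[ 0.39185904 -0.27978777]
 [ 0.56471338 -0.29781955]] top [[ 0.40258887 -0.25447223]
 [ 0.55135961 -0.2968841 ]]
pen [[ 0.49542728 -0.46702171]
 [ 0.44216838 -0.5777773 ]]
[ 0.0657 -0.0306  0.8232]
graphite_plate scene 0.79 [483, 331, 529, 370] c [ 435.4 -408.7] size [62.3 84. ] ang 67.7
```

Call:
send_rows(delta_pos=[[0.066,-0.03,0.1],[0.066,-0.03,0.2],[0.066,-0.03,0.3],[0.066,-0.03,0.42],[0.066,-0.03,0.54],[0.066,-0.03,0.65],[0.066,-0.03,0.72],[0.066,-0.03,0.77],[0.066,-0.03,0.8],[0.066,-0.03,0.8],[0.066,-0.03,0.8]], rot=[[0,0,0.09],[0,0,0.18],[0,0,0.243],[0,0,0.243],[0,0,0.243],[0,0,0.243],[0,0,0.243],[0,0,0.243],[0,0,0.243],[0,0,0.243],[0,0,0.243]], claw=[1,1,1,1,1,1,1,1,1,1,1], force=15)

```text
t: 43.65
tcp_pos: [0.4377, -0.4084, -0.0022]
tcp_rot: [0.001, 0.196, 0.981, -0.0]
ft_force: [-0.5, -0.5, 0.2]
opening: 0.088
grasp_force: 0.0
```

```bash
python3 - <<'E'
from h import *
s=sense();print(s["t"],np.round(s["tcp_pos"],4),np.round(R()[:,1],4),s["ft_force"])
snapshot("wrist");find("wrist","graphite_plate",.011,2);print(to([.437,-.408,-.010]))
E
```

```text
43.65 [ 0.4377 -0.4084 -0.0022] [ 3.847e-01  9.230e-01 -4.000e-04] [-0.54673726 -0.54226901  0.22599044]
graphite_plate wrist 0.71 [256, 223, 371, 354] c [ 435.8 -407. ] size [60.4 76.7] ang 67.8
[0.0035 0.0002 0.0274]
```

Call:
send_rows(delta_pos=[[0.003,0,0.01],[0.003,0,0.018],[0.003,0,0.025],[0.003,0,0.025],[0.003,0,0.025],[0.003,0,0.025],[0.003,0,0.025],[0.003,0,0.025],[0.003,0,0.025],[0.003,0,0.025]], rot=[[0,0,0],[0,0,0],[0,0,0],[0,0,0],[0,0,0],[0,0,0],[0,0,0],[0,0,0],[0,0,0],[0,0,0]], claw=[1,1,1,0.6,0.6,0.6,0.6,0.6,0.6,0.6], force=20)

```text
t: 44.75
tcp_pos: [0.4364, -0.4075, -0.0104]
tcp_rot: [0.0, 0.196, 0.981, -0.0]
ft_force: [0.8, 0.2, 0.1]
opening: 0.0595
grasp_force: 20.0
```

Call:
send_rows(delta_pos=[[0,0,-0.03],[0,0,-0.1],[0,0,-0.22],[0,0,-0.36],[0,0,-0.5],[0,0,-0.65],[-0.03,0.13,-0.72],[-0.06,0.28,-0.72],[-0.1,0.44,-0.72],[-0.13,0.6,-0.72],[-0.17,0.76,-0.72],[-0.2,0.92,-0.72]], rot=[[0,0,0],[0,0,0],[0,0,0],[0,0,0],[0,0,0],[0,0,0],[0,0,-0.05],[0,0,-0.1],[0,0,-0.15],[0,0,-0.2],[0,0,-0.243],[0,0,-0.243]], claw=[0.6,0.6,0.6,0.6,0.6,0.6,0.6,0.6,0.6,0.6,0.6,0.6], force=20)

```text
t: 45.95
tcp_pos: [0.5987, -0.1742, 0.2063]
tcp_rot: [0.0, 0.014, 1.0, -0.0]
ft_force: [1.1, -0.2, -0.4]
opening: 0.0599
grasp_force: 20.0
```

Call:
send_rows(delta_pos=[[0,0,0],[0,0,0],[0,0,0],[0,0,0],[0,0,0]], rot=[[0,0,0],[0,0,0],[0,0,0],[0,0,0],[0,0,0]], claw=[0.6,0.6,0.6,0.6,0.6], force=20)

```text
t: 46.45
tcp_pos: [0.5972, -0.1772, 0.2058]
tcp_rot: [-0.0, 0.016, 1.0, -0.0]
ft_force: [-0.2, 0.0, -0.8]
opening: 0.0595
grasp_force: 20.0
```

```bash
cat >> h.py <<'E'
def cork(z=.0225):
    im=snapshot("wrist")
    hsv=cv2.cvtColor(im,cv2.COLOR_RGB2HSV);m=((hsv[...,0]>8)&(hsv[...,0]<25)&(hsv[...,1]>60)&(hsv[...,2]>120)).astype(np.uint8)
    n,l,st,ce=cv2.connectedComponentsWithStats(m)
    for i in range(1,n):
        if st[i,4]>600:
            ct=max(cv2.findContours((l==i).astype(np.uint8),0,2)[0],key=cv2.contourArea)[:,0]
            r=cv2.minAreaRect((onz("wrist",ct,z)*1000).astype(np.float32));print("cork?",st[i],np.round(r[0],1),np.round(r[1],1),r[2])
    return im
E
python3 - <<'E'
from h import *
s=sense();print(s["t"],np.round(s["tcp_pos"],4),np.round(R()[:,1],4),s["opening"],s["grasp_force"])
im=cork();cv2.imwrite("pics/w15.png",im[:,:,::-1])
z=s["tcp_pos"][2]
find("wrist","graphite_plate",z+.0214,2);find("wrist","stack_nest",.0225);find("wrist","clamp_block",.0225);find("wrist","roll_block",.0225)
E
```

```text
46.45 [ 0.5972 -0.1772  0.2058] [ 3.280e-02  9.995e-01 -2.000e-04] 0.05948052439465093 19.999784231185913
stack_nest wrist 0.85 [309, 208, 385, 279] c [ 625.4 -138. ] size [84.6 78.9] ang 88.2
clamp_block wrist 0.55 [234, 211, 309, 281] c [ 624.  -225.4] size [84.2 79. ] ang 88.2
roll_block wrist 0.9 [384, 213, 466, 303] c [642.5 -54.8] size [ 88.  107.7] ang 88.3
```

```bash
python3 - <<'E'
from h import *
s=sense();M0=np.linalg.inv(camera_info("wrist")["world_to_cam"]);R0=R();p0=s["tcp_pos"]
def cam(p,yd):
    y=np.array([yd[0],yd[1],0]);y/=np.linalg.norm(y);z=np.array([0,0,-1.]);Rn=np.c_[np.cross(y,z),y,z]
    D=Rn@R0.T;M=np.eye(4);M[:3,:3]=D@M0[:3,:3];M[:3,3]=p+D@(M0[:3,3]-p0)
    c=dict(camera_info("wrist"));c["world_to_cam"]=np.linalg.inv(M);return c
L=[("w2",[.5597,.0519,.3002],[-.002,1]),("w7",[.599,.0452,.1864],[-.001,1]),("w8",[.6475,.0299,.0621],[.0303,1]),("w10",[.6317,-.0577,.1586],[.0281,1]),("w11",[.561,.1977,.1994],[.0322,1]),("w13",[.6276,-.1913,.1707],[.0336,1])]
for n,p,yd in L:
    im=cv2.imread(f"pics/{n}.png");hsv=cv2.cvtColor(im,cv2.COLOR_BGR2HSV)
    m=((hsv[...,0]>8)&(hsv[...,0]<25)&(hsv[...,1]>60)&(hsv[...,2]>110)).astype(np.uint8);m[330:]=0
    c=cam(np.array(p),yd);N,l,st,ce=cv2.connectedComponentsWithStats(cv2.morphologyEx(m,3,np.ones((3,3))))
    for i in range(1,N):
        x=onz(c,ce[i],.0225)[0]
        if st[i,4]>400 and abs(x[0]-.64)<.03 and abs(x[1]+.14)<.04:
            ct=max(cv2.findContours((l==i).astype(np.uint8),0,2)[0],key=cv2.contourArea)[:,0]
            r=cv2.minAreaRect((onz(c,ct,.0225)*1000).astype(np.float32));print(n,st[i],np.round(r[0],1),np.round(r[1],1),r[2])
# plate edges in hand
im=cv2.imread("pics/w15.png",0)
for u in(290,312,335):print(u,im[255:345:3,u].tolist())
print(np.round(proj("wrist",p0+np.array([-.039,0,.0214])),1),np.round(proj("wrist",p0+np.array([.039,0,.0214])),1))
E
```

```text
w2 [ 158  240   40   48 1725] [ 641.2 -141.3] [52.9 71. ] 87.94625091552734
w7 [ 111  231   56   64 3067] [ 641.3 -141.5] [52.9 71. ] 88.08203887939453
w8 [  12  212   96   98 6934] [ 641.1 -141.3] [52.5 69.9] 88.28644561767578
w10 [ 197  208   59   71 3806] [ 641.7 -141.2] [52.9 70.6] 88.11650848388672
w11 [   0  271   50   57 1992] [ 640.2 -140.8] [54.5 69.3] 85.7161865234375
w13 [ 337  206   55   68 3551] [ 641.3 -140.6] [52.5 69.7] 88.09223937988281
290 [53, 53, 52, 54, 55, 55, 53, 53, 55, 55, 54, 54, 54, 53, 52, 53, 52, 51, 51, 51, 52, 52, 52, 51, 51, 49, 49, 51, 50, 67]
312 [70, 70, 70, 70, 69, 68, 54, 53, 53, 51, 52, 51, 53, 51, 53, 52, 52, 51, 52, 52, 66, 67, 68, 68, 67, 69, 68, 69, 68, 68]
335 [71, 74, 72, 72, 71, 74, 72, 56, 51, 51, 51, 52, 51, 51, 51, 52, 50, 52, 50, 48, 53, 59, 71, 69, 69, 70, 68, 72, 69, 70]
[[309.3 228.7]] [[314.2 369. ]]
```

```bash
python3 - <<'E'
from h import *
im=cv2.imread("pics/w15.png",0);s=sense();p=s["tcp_pos"]
for u in(275,290,312,335,350):
    col=im[200:262,u].astype(int);print(u,col[::2].tolist())
for dx in(-.043,-.041,-.039,-.037,-.035):print(dx,[np.round(proj("wrist",p+np.array([dx,0,h]))[0],1).tolist() for h in(.0214,.0124)])
print(np.round(to([.6395,-.1412,.2058]),4))
E
```

```text
275 [55, 51, 73, 157, 189, 123, 81, 124, 129, 129, 129, 129, 129, 127, 107, 41, 48, 53, 53, 53, 54, 54, 57, 53, 54, 55, 55, 55, 56, 56, 56]
290 [56, 56, 73, 158, 190, 133, 83, 124, 129, 130, 129, 129, 130, 128, 109, 41, 48, 52, 53, 52, 53, 53, 53, 53, 53, 54, 54, 52, 54, 53, 54]
312 [56, 51, 75, 158, 192, 141, 76, 108, 100, 101, 125, 128, 128, 128, 109, 38, 55, 69, 70, 70, 69, 70, 71, 70, 70, 70, 70, 70, 71, 70, 71]
335 [55, 54, 74, 158, 195, 129, 77, 118, 130, 131, 132, 134, 130, 131, 109, 42, 53, 72, 72, 72, 71, 73, 73, 71, 72, 72, 73, 71, 72, 74, 71]
350 [55, 51, 70, 157, 195, 130, 76, 110, 98, 101, 126, 129, 129, 129, 110, 39, 55, 72, 73, 72, 72, 72, 73, 73, 73, 75, 72, 73, 71, 72, 73]
-0.043 [[309.0, 220.5], [309.2, 216.9]]
-0.041 [[309.1, 224.6], [309.4, 220.8]]
-0.039 [[309.3, 228.7], [309.5, 224.7]]
-0.037 [[309.4, 232.7], [309.6, 228.5]]
-0.035 [[309.6, 236.7], [309.8, 232.4]]
[-0.1354  0.1204 -0.0007]
```

Call:
send_rows(delta_pos=[[-0.07,0.06,0.0],[-0.13,0.124,0.1],[-0.13,0.124,0.2],[-0.13,0.124,0.3],[-0.13,0.124,0.4],[-0.13,0.124,0.46],[-0.13,0.124,0.5],[-0.13,0.124,0.5],[-0.13,0.124,0.5],[-0.13,0.124,0.5],[-0.13,0.124,0.5]], rot=[[0,0,0],[0,0,0],[0,0,0],[0,0,0],[0,0,0],[0,0,0],[0,0,0],[0,0,0],[0,0,0],[0,0,0],[0,0,0]], claw=[0.6,0.6,0.6,0.6,0.6,0.6,0.6,0.6,0.6,0.6,0.6], force=20)

```text
t: 47.8
tcp_pos: [0.6389, -0.14, 0.0568]
tcp_rot: [0.001, 0.015, 1.0, -0.0]
ft_force: [-0.0, -0.3, 0.3]
opening: 0.0598
grasp_force: 20.0
```

```bash
python3 - <<'E'
from h import *
s=sense();print(s["t"],np.round(s["tcp_pos"],4),np.round(R(),4).tolist(),s["opening"],np.round(s["ft_force"],1))
im=snapshot("wrist");cv2.imwrite("pics/w16.png",im[:,:,::-1])
print(to([.6375,-.1412,.0105]))
for t in("vial_block","roll_block","clamp_block"):find("wrist",t,.0225,1)
E
```

```text
47.8 [ 0.6389 -0.14    0.0568] [[-0.9995, 0.0304, 0.0021], [0.0304, 0.9995, -0.0002], [-0.0021, -0.0001, -1.0]] 0.05980960789882314 [-0.  -0.3  0.3]
[ 0.0042 -0.0045  0.1537]
vial_block wrist 0.7 [494, 186, 640, 338] c [645.   29.9] size [ 88.6 106.1] ang 88.3
roll_block wrist 0.74 [372, 190, 516, 339] c [639.8 -55.7] size [ 86.9 101.2] ang 88.3
clamp_block wrist 0.6 [112, 189, 252, 339] c [ 634.7 -224.7] size [ 87.5 102.3] ang 87.8
```

Call:
send_rows(delta_pos=[[0.004,-0.004,0.03],[0.004,-0.004,0.06],[0.004,-0.004,0.08],[0.004,-0.004,0.1],[0.004,-0.004,0.115],[0.004,-0.004,0.115]], rot=[[0,0,0],[0,0,0],[0,0,0],[0,0,0],[0,0,0],[0,0,0]], claw=[0.6,0.6,0.6,0.6,0.6,0.6], force=20)

```text
t: 48.6
tcp_pos: [0.6363, -0.1408, 0.0201]
tcp_rot: [-0.001, 0.015, 1.0, 0.0]
ft_force: [-0.5, -0.5, -1.0]
opening: 0.0595
grasp_force: 20.0
```

Call:
send_rows(delta_pos=[[-0.003,0,0.01],[-0.003,0,0.018],[-0.003,0,0.024],[-0.003,0,0.029],[-0.003,0,0.029],[-0.003,0,0.029]], rot=[[0,0,0],[0,0,0],[0,0,0],[0,0,0],[0,0,0],[0,0,0]], claw=[0.6,0.6,0.6,0.6,0.6,0.6], force=20)

```text
t: 49.2
tcp_pos: [0.6377, -0.1409, 0.0124]
tcp_rot: [0.0, 0.015, 1.0, 0.0]
ft_force: [0.2, 0.5, -1.0]
opening: 0.0595
grasp_force: 20.0
```

Call:
send_rows(delta_pos=[[0,0,0.006],[0,0,0.006],[0,0,0.006],[0,0,0.006],[0,0,0.006],[0,0,0.006]], rot=[[0,0,0],[0,0,0],[0,0,0],[0,0,0],[0,0,0],[0,0,0]], claw=[0.6,0.6,0.8,0.8,0.8,0.8], force=20)

```text
t: 49.8
tcp_pos: [0.6377, -0.141, 0.0106]
tcp_rot: [-0.0, 0.015, 1.0, 0.0]
ft_force: [-0.8, -0.5, -0.1]
opening: 0.0705
grasp_force: 0.0
```

Call:
send_rows(delta_pos=[[0,0,-0.03],[0,0,-0.1],[0,0,-0.2],[0,0,-0.34],[0,0,-0.5],[0.04,-0.1,-0.63],[0.1,-0.25,-0.63],[0.16,-0.4,-0.63],[0.22,-0.55,-0.63],[0.28,-0.7,-0.63],[0.335,-0.82,-0.63],[0.335,-0.82,-0.63]], rot=[[0,0,0],[0,0,0],[0,0,0],[0,0,0],[0,0,0],[0,0,0],[0,0,0],[0,0,0],[0,0,0],[0,0,0],[0,0,0],[0,0,0]], claw=[0.8,0.8,0.8,0.8,0.8,1,1,1,1,1,1,1], force=20)

```text
t: 51.0
tcp_pos: [0.5246, -0.3913, 0.2009]
tcp_rot: [-0.001, 0.02, 1.0, -0.002]
ft_force: [-0.1, 0.4, 0.3]
opening: 0.088
grasp_force: 0.0
```

```bash
python3 - <<'E'
from h import *
snapshot("wrist")
s=sense();print(s["t"],np.round(s["tcp_pos"],4),np.round(R()[:,1],4),s["opening"],np.round(s["joint_pos"],2))
im=snapshot("wrist");cv2.imwrite("pics/w17.png",im[:,:,::-1])
find("wrist","ptfe_frame",.010,2);find("wrist","graphite_plate",.0315,3)
for c in("side","scene"):
    snapshot(c)
    for z in(.0315,):find(c,"graphite_plate",z,2)
E
```

```text
51.05 [ 0.5272 -0.3875  0.2005] [ 0.037   0.9993 -0.0017] 0.08788330919735736 [ 0.25  0.47  0.41  1.64 -0.2   1.08  2.24]
ptfe_frame wrist 0.73 [286, 213, 336, 285] c [ 564.9 -387.4] size [81.  61.8] ang 0.0
graphite_plate wrist 0.93 [502, 279, 566, 319] c [ 624.5 -135.5] size [65.6 50.2] ang 88.4
graphite_plate wrist 0.64 [420, 264, 499, 347] c [ 629.4 -226.4] size [ 87.4 100.1] ang 88.4
graphite_plate side 0.81 [278, 177, 315, 195] c [ 636.5 -135.5] size [71.9 80.6] ang 86.0
```

```bash
python3 - <<'E'
from h import *
snapshot("wrist");s=sense();p0=s["tcp_pos"]
im=snapshot("wrist");hsv=cv2.cvtColor(im,cv2.COLOR_RGB2HSV);m=((hsv[...,1]<45)&(hsv[...,2]>170)).astype(np.uint8)
n,l,st,ce=cv2.connectedComponentsWithStats(m)
for i in range(1,n):
    x=onz("wrist",ce[i],.01)[0]
    if st[i,4]>300 and abs(x[0]-.56)<.03 and abs(x[1]+.39)<.03:
        ct=max(cv2.findContours((l==i).astype(np.uint8),0,2)[0],key=cv2.contourArea)[:,0]
        r=cv2.minAreaRect((onz("wrist",ct,.01)*1000).astype(np.float32));print(st[i],r)
print(np.round(p0,4),np.round(R()[:,1],4));print(to([.562,-.390,-.002]))
E
```

```text
[ 276  213   57   69 2446] ((561.9198608398438, -392.8815612792969), (62.350040435791016, 80.7403335571289), 89.49159240722656)
[ 0.5306 -0.3826  0.1995] [2.870e-02 9.996e-01 2.000e-04]
[-0.106  -0.0208  0.6718]
```

```bash
python3 - <<'E'
from h import *
print(onz("scene",[[557,306],[573,306],[590,306],[573,317],[543,336],[597,378]],.01))
print("pump2 candidates", onz("scene",[[470,288],[475,262]],.0), [ (z,onz("scene",[[475,258]],z)) for z in(.08,.1,.12)])
im=cv2.imread("pics/w17.png",0)
for v in(150,180,200,215,230,245):print(v,im[v,330:470:4].tolist())
c=camera_info("wrist")
E
```

```text
[[ 0.5903792  -0.47733921]
 [ 0.60487525 -0.50767107]
 [ 0.62025898 -0.53986032]
 [ 0.57430441 -0.51261337]
 [ 0.49795671 -0.46652195]
 [ 0.44216838 -0.5777773 ]]
pump2 candidates [[ 0.57045793 -0.29615195]
 [ 0.65376802 -0.28380058]] [(0.08, array([[ 0.58351247, -0.29095643]])), (0.1, array([[ 0.56276553, -0.29364838]])), (0.12, array([[ 0.54201859, -0.29634034]]))]
150 [94, 100, 100, 97, 100, 93, 95, 97, 97, 96, 90, 66, 56, 57, 55, 55, 54, 53, 110, 124, 110, 110, 110, 111, 109, 109, 110, 110, 112, 110, 111, 112, 200, 148, 190]
180 [99, 100, 91, 95, 96, 93, 101, 96, 97, 95, 97, 75, 57, 58, 57, 57, 56, 102, 122, 110, 109, 109, 109, 108, 109, 109, 109, 109, 108, 109, 112, 204, 145, 187, 216]
200 [94, 96, 99, 98, 97, 96, 100, 101, 98, 98, 99, 65, 58, 56, 58, 54, 83, 112, 118, 111, 111, 110, 109, 110, 110, 110, 110, 110, 110, 111, 171, 129, 172, 213, 214]
215 [174, 185, 102, 98, 98, 98, 98, 95, 98, 98, 98, 62, 60, 55, 58, 58, 56, 55, 55, 54, 54, 54, 55, 58, 56, 56, 56, 57, 58, 54, 55, 56, 55, 57, 55]
230 [228, 232, 103, 97, 96, 91, 88, 96, 95, 97, 97, 61, 57, 58, 59, 54, 55, 54, 56, 56, 57, 56, 55, 59, 56, 54, 57, 55, 56, 55, 56, 55, 58, 60, 62]
245 [226, 230, 108, 94, 97, 95, 95, 91, 101, 97, 96, 59, 55, 56, 55, 56, 56, 57, 61, 57, 57, 55, 54, 54, 54, 54, 57, 55, 54, 56, 55, 55, 57, 56, 58]
```

The pump's rear face lies at x≈0.50–0.51, so the gripper body clears it for a direct grip of the frame.

Call:
send_rows(delta_pos=[[-0.105,-0.031,0.1],[-0.105,-0.031,0.2],[-0.105,-0.031,0.3],[-0.105,-0.031,0.4],[-0.105,-0.031,0.5],[-0.105,-0.031,0.58],[-0.105,-0.031,0.64],[-0.105,-0.031,0.67],[-0.105,-0.031,0.67],[-0.105,-0.031,0.67]], rot=[[0,0,-0.013],[0,0,-0.013],[0,0,-0.013],[0,0,-0.013],[0,0,-0.013],[0,0,-0.013],[0,0,-0.013],[0,0,-0.013],[0,0,-0.013],[0,0,-0.013]], claw=[1,1,1,1,1,1,1,1,1,1], force=15)

```text
t: 52.5
tcp_pos: [0.5616, -0.3945, -0.0005]
tcp_rot: [0.001, 0.005, 1.0, -0.0]
ft_force: [0.5, -0.3, -0.2]
opening: 0.0882
grasp_force: 0.0
```

```bash
python3 - <<'E'
from h import *
snapshot("wrist");s=sense();p0=s["tcp_pos"];print(s["t"],s["ft_force"])
im=snapshot("wrist");cv2.imwrite("pics/w18.png",im[:,:,::-1]);hsv=cv2.cvtColor(im,cv2.COLOR_RGB2HSV);m=((hsv[...,1]<45)&(hsv[...,2]>170)).astype(np.uint8)
n,l,st,ce=cv2.connectedComponentsWithStats(m)
for i in range(1,n):
    x=onz("wrist",ce[i],.01)[0]
    if st[i,4]>300 and abs(x[0]-.56)<.05 and abs(x[1]+.39)<.05:
        ct=max(cv2.findContours((l==i).astype(np.uint8),0,2)[0],key=cv2.contourArea)[:,0]
        r=cv2.minAreaRect((onz("wrist",ct,.01)*1000).astype(np.float32));print(st[i],r)
print(np.round(p0,4),np.round(R()[:,1],4));print(to([.562,-.393,-.0098]))
E
```

```text
52.55 [-0.43982301 -0.25980643 -0.00724064]
[  255   220   122   135 10168] ((560.1398315429688, -392.5791015625), (62.684959411621094, 78.24337005615234), 89.48882293701172)
[ 5.619e-01 -3.947e-01 -1.000e-04] [ 0.0108  0.9999 -0.0012]
[-0.0003  0.0058  0.0326]
```

Call:
send_rows(delta_pos=[[0,0.005,0.012],[0,0.005,0.022],[0,0.005,0.031],[0,0.005,0.031],[0,0.005,0.031],[0,0.005,0.031],[0,0.005,0.031],[0,0.005,0.031],[0,0.005,0.031],[0,0.005,0.031]], rot=[[0,0,0],[0,0,0],[0,0,0],[0,0,0],[0,0,0],[0,0,0],[0,0,0],[0,0,0],[0,0,0],[0,0,0]], claw=[1,1,1,0.62,0.62,0.62,0.62,0.62,0.62,0.62], force=15)

```text
t: 53.6
tcp_pos: [0.561, -0.3927, -0.0107]
tcp_rot: [0.0, 0.005, 1.0, -0.0]
ft_force: [-0.6, -0.7, 0.6]
opening: 0.0617
grasp_force: 15.0
```

Call:
send_rows(delta_pos=[[0,0,-0.03],[0,0,-0.1],[0,0,-0.22],[0,0,-0.36],[0,0,-0.5],[0,0,-0.65],[-0.03,0.13,-0.7],[-0.06,0.28,-0.7],[-0.09,0.44,-0.7],[-0.12,0.6,-0.7],[-0.122,0.745,-0.7],[-0.122,0.745,-0.7]], rot=[[0,0,0],[0,0,0],[0,0,0],[0,0,0],[0,0,0],[0,0,0],[0,0,0.015],[0,0,0.015],[0,0,0.015],[0,0,0.015],[0,0,0.015],[0,0,0.015]], claw=[0.62,0.62,0.62,0.62,0.62,0.62,0.62,0.62,0.62,0.62,0.62,0.62], force=15)

```text
t: 54.8
tcp_pos: [0.6013, -0.1605, 0.1994]
tcp_rot: [0.0, 0.011, 1.0, 0.002]
ft_force: [0.4, 0.3, 0.2]
opening: 0.062
grasp_force: 15.0
```

Call:
send_rows(delta_pos=[[0,0,0],[0,0,0],[0,0,0],[0,0,0],[0,0,0]], rot=[[0,0,0],[0,0,0],[0,0,0],[0,0,0],[0,0,0]], claw=[0.62,0.62,0.62,0.62,0.62], force=15)

```text
t: 55.3
tcp_pos: [0.5998, -0.1705, 0.1992]
tcp_rot: [-0.0, 0.017, 1.0, -0.0]
ft_force: [0.0, -0.2, -0.0]
opening: 0.0617
grasp_force: 15.0
```

```bash
python3 - <<'E'
from h import *
s=sense();p=s["tcp_pos"];print(s["t"],np.round(p,4),np.round(R()[:,1],4),s["opening"],s["grasp_force"])
im=snapshot("wrist");cv2.imwrite("pics/w19.png",im[:,:,::-1])
hsv=cv2.cvtColor(im,cv2.COLOR_RGB2HSV);m=((hsv[...,1]<45)&(hsv[...,2]>170)).astype(np.uint8);m[350:]=0
n,l,st,ce=cv2.connectedComponentsWithStats(m)
z=p[2]+.0207
for i in range(1,n):
    x=onz("wrist",ce[i],z)[0]
    if st[i,4]>300 and abs(x[0]-p[0])<.06 and abs(x[1]-p[1])<.06:
        ct=max(cv2.findContours((l==i).astype(np.uint8),0,2)[0],key=cv2.contourArea)[:,0]
        w=onz("wrist",ct,z)*1000;print("frame px",st[i],"x range",w[:,0].min(),w[:,0].max(),cv2.minAreaRect(w.astype(np.float32)))
g=cv2.cvtColor(im,cv2.COLOR_RGB2GRAY)
for u in(280,300,325,345):print(u,g[200:262:2,u].tolist())
for dx in(-.042,-.04,-.038):print(dx,[np.round(proj("wrist",p+np.array([dx,0,h]))[0],1).tolist() for h in(.0207,.0127)])
find("wrist","graphite_plate",.0315,2)
E
```

```text
55.3 [ 0.5998 -0.1705  0.1992] [ 3.480e-02  9.994e-01 -2.000e-04] 0.06170546519333996 15.000012069940567
frame px [ 220  205  322    6 1096] x range 548.5833033110978 555.6945675278542 ((551.9022827148438, -135.99203491210938), (152.04791259765625, 2.381653070449829), 88.02845764160156)
frame px [ 250  229  128  121 8209] x range 560.6985114775625 627.9856774413578 ((594.1080322265625, -169.06072998046875), (61.71730422973633, 65.771484375), 88.03485107421875)
frame px [ 398  240   45   43 1061] x range 568.454790586919 590.4678719023889 ((579.4537353515625, -115.89920043945312), (21.95372200012207, 21.877132415771484), 88.04306030273438)
280 [56, 63, 133, 191, 169, 89, 104, 129, 130, 129, 130, 130, 129, 131, 148, 180, 187, 186, 185, 184, 183, 182, 182, 180, 180, 179, 178, 177, 167, 131, 127]
300 [55, 57, 135, 192, 178, 93, 104, 119, 120, 119, 119, 120, 119, 127, 155, 205, 221, 223, 225, 217, 200, 200, 199, 198, 198, 197, 196, 195, 184, 132, 127]
325 [56, 63, 137, 194, 180, 89, 95, 124, 111, 108, 122, 129, 72, 106, 156, 211, 229, 229, 229, 227, 228, 227, 226, 226, 225, 224, 223, 223, 205, 94, 66]
345 [55, 54, 133, 196, 182, 88, 94, 102, 99, 111, 130, 114, 57, 107, 155, 214, 232, 232, 231, 231, 230, 229, 229, 228, 228, 227, 226, 225, 208, 101, 77]
-0.042 [[308.1, 222.2], [308.4, 218.9]]
-0.04 [[308.3, 226.3], [308.5, 222.8]]
-0.038 [[308.5, 230.3], [308.7, 226.7]]
graphite_plate wrist 0.84 [313, 225, 372, 292] c [ 656.7 -152.1] size [34.7 40.9] ang 88.1
```

Call:
send_rows(delta_pos=[[-0.06,0.05,0.0],[-0.123,0.102,0.1],[-0.123,0.102,0.2],[-0.123,0.102,0.3],[-0.123,0.102,0.38],[-0.123,0.102,0.43],[-0.123,0.102,0.46],[-0.123,0.102,0.46],[-0.123,0.102,0.46],[-0.123,0.102,0.46]], rot=[[0,0,0],[0,0,0],[0,0,0],[0,0,0],[0,0,0],[0,0,0],[0,0,0],[0,0,0],[0,0,0],[0,0,0]], claw=[0.62,0.62,0.62,0.62,0.62,0.62,0.62,0.62,0.62,0.62], force=15)

```text
t: 56.4
tcp_pos: [0.6389, -0.1404, 0.0626]
tcp_rot: [0.001, 0.017, 1.0, -0.0]
ft_force: [-0.6, 0.0, -1.0]
opening: 0.0621
grasp_force: 15.0
```

```bash
python3 - <<'E'
from h import *
snapshot("wrist");s=sense();print(s["t"],np.round(s["tcp_pos"],4),np.round(R()[:,1],4),s["opening"],np.round(s["ft_force"],1));print(to([.6377,-.1411,.03]))
E
```

```text
56.45 [ 0.6388 -0.1403  0.0625] [ 3.340e-02  9.994e-01 -1.000e-04] 0.061370178980490554 [ 0.4  0.4 -0.2]
[ 0.0038 -0.0027  0.1084]
```

Call:
send_rows(delta_pos=[[0.004,-0.003,0.03],[0.004,-0.003,0.06],[0.004,-0.003,0.08],[0.004,-0.003,0.1],[0.004,-0.003,0.11],[0.004,-0.003,0.123],[0.004,-0.003,0.123],[0.004,-0.003,0.123]], rot=[[0,0,0],[0,0,0],[0,0,0],[0,0,0],[0,0,0],[0,0,0],[0,0,0],[0,0,0]], claw=[0.62,0.62,0.62,0.62,0.62,0.62,0.62,0.62], force=15)

```text
t: 57.25
tcp_pos: [0.6367, -0.141, 0.0244]
tcp_rot: [0.0, 0.017, 1.0, 0.0]
ft_force: [0.4, 0.3, -0.6]
opening: 0.0619
grasp_force: 15.0
```

Inside the pins without contact. Lower to the plate, then release.

Call:
send_rows(delta_pos=[[-0.002,0,0.006],[-0.002,0,0.012],[-0.002,0,0.017],[-0.002,0,0.017],[-0.002,0,0.017]], rot=[[0,0,0],[0,0,0],[0,0,0],[0,0,0],[0,0,0]], claw=[0.62,0.62,0.62,0.62,0.62], force=15)

```text
t: 57.75
tcp_pos: [0.6373, -0.141, 0.0193]
tcp_rot: [0.0, 0.017, 1.0, 0.0]
ft_force: [0.1, 0.3, 1.2]
opening: 0.0614
grasp_force: 15.0
```

Call:
send_rows(delta_pos=[[0,0,0.001],[0,0,0.001],[0,0,0.001],[0,0,0.001],[0,0,0],[0,0,-0.03],[0,0,-0.1],[0,0,-0.2],[0,0,-0.34],[0,0,-0.5],[0,0,-0.6],[0,0,-0.6]], rot=[[0,0,0],[0,0,0],[0,0,0],[0,0,0],[0,0,0],[0,0,0],[0,0,0],[0,0,0],[0,0,0],[0,0,0],[0,0,0],[0,0,0]], claw=[0.62,0.82,0.82,0.82,0.82,0.82,0.82,0.82,0.82,0.82,0.82,0.82], force=15)

```text
t: 58.95
tcp_pos: [0.6403, -0.1421, 0.2055]
tcp_rot: [0.005, 0.017, 1.0, -0.0]
ft_force: [0.8, -0.1, -0.4]
opening: 0.0716
grasp_force: 0.0
```

Call:
send_rows(delta_pos=[[0.1,0.08,0],[0.2,0.17,0],[0.2,0.17,0],[0.2,0.17,0],[0.2,0.17,0]], rot=[[0,0,0],[0,0,0],[0,0,0],[0,0,0],[0,0,0]], claw=[0.82,0.82,0.82,0.82,0.82], force=15)

```text
t: 59.45
tcp_pos: [0.5796, -0.0888, 0.1993]
tcp_rot: [0.0, 0.017, 1.0, -0.0]
ft_force: [0.6, 0.1, -0.7]
opening: 0.072
grasp_force: 0.0
```

```bash
python3 - <<'E'
from h import *
snapshot("wrist");s=sense();p=s["tcp_pos"];print(s["t"],np.round(p,4))
im=snapshot("wrist");cv2.imwrite("pics/w20.png",im[:,:,::-1])
find("wrist","ptfe_frame",.0395,2);find("wrist","graphite_plate",.0315,2);find("wrist","tape_roll",.0295,2);find("wrist","vial",.0585,2);find("wrist","clamp",.0595,2)
for t in "stack_nest vial_block roll_block clamp_block".split():find("wrist",t,.0225,1)
hsv=cv2.cvtColor(im,cv2.COLOR_RGB2HSV);m=((hsv[...,1]<45)&(hsv[...,2]>165)).astype(np.uint8)
n,l,st,ce=cv2.connectedComponentsWithStats(m)
for i in range(1,n):
    x=onz("wrist",ce[i],.0395)[0]
    if st[i,4]>150 and abs(x[0]-.64)<.05:
        ct=max(cv2.findContours((l==i).astype(np.uint8),0,2)[0],key=cv2.contourArea)[:,0]
        print("white",st[i].tolist(),[(z,[np.round(q,1).tolist() for q in cv2.minAreaRect((onz("wrist",ct,z)*1000).astype(np.float32))]) for z in(.0395,.0585)])
for v in range(0):pass
snapshot("side")
for n in("vial","tape_roll","clamp","ptfe_frame"):
  for d in find_in("side",n)[:2]:print(n,d)
E
```

```text
59.5 [ 0.5797 -0.0891  0.1992]
ptfe_frame wrist 0.61 [243, 243, 297, 318] c [ 638.9 -139.5] size [63.4 82. ] ang 88.0
graphite_plate wrist 0.89 [251, 247, 286, 298] c [ 639.9 -140.5] size [33.3 48.3] ang 88.0
tape_roll wrist 0.73 [325, 260, 368, 299] c [643.5 -54.6] size [47.9 51. ] ang 88.1
vial wrist 0.66 [407, 260, 446, 299] c [635.6  26. ] size [44.4 25. ] ang 43.4
clamp wrist 0.66 [519, 246, 567, 272] c [615.7 138.8] size [47.3 21.9] ang 62.7
clamp wrist 0.59 [181, 268, 207, 299] c [ 628.1 -213.1] size [20.8 39. ] ang 34.5
stack_nest wrist 0.66 [227, 227, 308, 329] c [ 641.8 -141. ] size [ 85.7 113.5] ang 87.7
vial_block wrist 0.84 [382, 226, 468, 320] c [644.5  31.3] size [ 88.9 109.2] ang 88.1
roll_block wrist 0.98 [312, 231, 386, 320] c [641.1 -53.4] size [ 84.5 110.4] ang 88.1
clamp_block wrist 0.78 [152, 228, 234, 319] c [ 635.4 -223.4] size [ 89.5 108. ] ang 88.1
white [237, 245, 61, 71, 2547] [(0.0395, [[637.8, -139.0], [62.9, 80.8], 88.2]), (0.0585, [[630.3, -135.9], [59.4, 76.3], 88.2])]
white [324, 260, 44, 42, 1026] [(0.0395, [[640.4, -54.7], [46.6, 47.3], 88.1]), (0.0585, [[632.7, -56.4], [43.9, 44.6], 88.1])]
white [182, 277, 22, 11, 154] [(0.0395, [[636.3, -219.4], [22.7, 11.6], 88.1]), (0.0585, [[628.8, -211.9], [21.4, 10.9], 88.1])]
white [424, 276, 22, 22, 374] [(0.0395, [[650.2, 41.5], [24.1, 23.2], 27.4]), (0.0585, [[642.0, 34.4], [22.7, 21.9], 27.4])]
vial {'bbox': [259.5, 212.9, 268.9, 229.9], 'p': 0.64}
tape_roll {'bbox': [269.4, 196.5, 291.0, 210.8], 'p': 0.67}
clamp {'bbox': [237.7, 254.2, 243.6, 277.3], 'p': 0.68}
ptfe_frame {'bbox': [282.2, 167.0, 315.4, 193.6], 'p': 0.6}
```

The measurements check out:
- **Frame:** flat at the right height, aligned with the nest, and the plate shows through its window.
- **Roll, vial and clamp:** all in their blocks.

The arm is clear, so I'm handing in.

```bash
python3 -c "
from plant import *
print(close_job())"
```

```text
the job is handed in; nothing more can be done
None
```

I packed the kit and handed the job in at about 60 s: tape roll, vial and clamp are in their blocks, with the graphite plate and the white frame on top of it in the pin nest. The last camera measurements showed all five in place with the arm clear, but I had used my 14 picture views, so I did not look at the final state by eye.

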